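Fetch the clay cup from behind the vases on the ware board

ROBOT

A 6-joint arm with a two-finger parallel gripper is mounted at the origin on the work surface. World frame = base frame: x ahead of the robot, y to its left, z up, the work surface at z = 0. Lengths are in m, angles in rad, forces in N, time in s.
With the tool pointing down it reaches from about 0.25 to 0.725 m from the base axis. Payload 4 kg.
Tool frame: the origin (TCP) lies at the very end of the fingers, on their centre line; the grasp point (between the pads) lies 19 mm behind it; z points along the fingers, y is the direction in which the jaws open and shut (so a half turn about z gives the same grasp; the last joint's range is limited). The gripper opens to 85 mm and grips with 20 to 120 N. Pads are 22 mm wide; open, the fingers measure 114 mm over their backs; the gripper's body (76 mm by 85 mm) begins 54 mm behind the grasp point. The pads swing forward as they close: fully open they stand 13 mm farther back than shut.
Start: joints at [-1.343, 0.241, 0.005, 1.335, 0, 1.571], TCP at [0.113, -0.487, 0.231] pointing down, gripper open.
Joint ranges: [-2.72, 2.72], [-1.05, 1.87], [-1.09, 1.28], [-1.99, 2.15], [-1.42, 1.44], [-3.14, 3.14]. Speed limits (rad/s): [2.79, 2.79, 3.14, 3.14, 3.14, 3.14].

INTERFACE

Orientations are given as a unit quaternion [x, y, z, w].
In Python, from workcell import bot, camera gives the robot as it stands. The module is installed in compiled form; this text tells all that it offers.
- The arm moves only by the tool send_rows, never from a script. Its argument "deltas" is a list of rows, each an object with "grip": the opening, from 0 (shut) to 1 (fully open); "translation": the shift along the tool's x, y, z in m, a list of three; "twist": the turn, a rotation vector about the tool's x, y, z in degrees, a list of three. A call has 1 to 5 rows; each row is the pose to reach, as a shift and turn from the pose measured when the call began, along the tool's axes at that moment; what a row does not reach only later rows make up. A row lasts 1/8 s, in which the tool goes at most 62.5 mm and 10.7 degrees, less where a joint would pass 70% of its speed; a pose out of reach is approached as far as the arm can. A call with a gripper value outside its range is refused whole. The fingers move at their own pace and stop on an object; the grip force is fixed at half the most. Time passes only in rows, so rows that repeat a pose let the fingers close. It gives the time, the measured TCP pose, the force and the opening at its end, in the units of the state.
- bot.get_obs(): the state, without advancing time (a new reading comes with each control period).
- camera(name): name is "side" or "top" or "wrist"; returns a dict with "color" (480x640x3 uint8, blue, green, red), "intrinsics" (3x3 intrinsics, pixels), "xyz" and "rotation" of the camera in the world. Camera axes: x right, y down, z forward; pixel columns grow to the right and rows downward; lengths in m; the calibration is good to about 2 mm. A picture is of the moment at which its call begins. There is no depth.
- bot.job_done(): hands the job in, once; it reports no verdict.
The state is a dict: "clock": time; "joint_pos": joint angles; "joint_vel": joint speeds; "tau": joint torques, N m; "eef_pos": TCP position; "tool_rot": TCP orientation; "ft_force": force on the tool from outside, world axes, zero at the start; "ft_torque": the same for the moment, N m; "grip_width": finger opening in m.
Only numpy, scipy, OpenCV 4.12 (cv2) and the standard library are available. Lean on these libraries where they do the work, as an engineer would, in place of code of your own. Each camera call takes 0.05 s, during which the arm holds its last target.

TASK

Lift the two vases off the ware board and stand both on the cork side board, leaving the brown cup where it is until then. Next set the cup upright on the middle of the banding wheel, and only then stand each vase back on the disc of its own colour, centred on it. Knock nothing over, and leave the white ramekin and the green glaze jar where they are.

Things in the scene. Friction and masses are not known exactly. Their poses are not given: they have to be found in the camera images.
- cup_mid (a point): handleless brown clay cup, open at the top, 50 tall, foot 42 across, rim 58 across (52 across at 12 above the foot, then widening evenly to the rim), wall 4.5. 0.1 to 0.2 kg. It starts on the ware board, about 8 in front of the far rail, close behind the two vases, which leave no room for a gripper. This point is its centre, 25 above the foot; z is its axis
- blue_vase_mid (a point): slip-cast bottle vase, stands upright, 132 tall: lower body cream, shoulder and neck blue. Foot 46 across, belly 60 across (28 to 50 above the foot), straight round neck 28 across from 86 above the foot to the top. 0.2 to 0.4 kg. This point is its centre, on the axis, 66 above the foot. z is its axis
- yellow_vase_mid (a point): slip-cast bottle vase, stands upright, 132 tall: lower body cream, shoulder and neck yellow. Foot 46 across, belly 60 across (28 to 50 above the foot), straight round neck 28 across from 86 above the foot to the top. 0.2 to 0.4 kg. This point is its centre, on the axis, 66 above the foot. z is its axis
- blue_disc: flat round blue disc, 84 across, 4 thick, fixed on the ware board: the blue vase's own place, under it at the start. It lies left or right at random, its centre 120 from the other disc's. Origin: centre of its underside, which is 18 above the table
- yellow_disc: flat round yellow disc, the same as the blue one but for its colour: the yellow vase's own place, under it at the start. Origin: centre of its underside, which is 18 above the table
- side_board: fixed cork board on the table, at the left or the right, 240 (its x) by 130 (its y), 10 thick: the side area, with room for both vases one behind the other along its x. Origin: centre of its underside
- wheel: fixed banding wheel (round metal turntable, it does not turn) on the side opposite the cork board: flat head 170 across with dark rings about its centre, its top 60 above the table. Origin: centre of its foot, on the table; z is its axis
- ware_board: fixed wooden ware board, 200 (its x) by 210 (its y), 18 thick, with a rail 12 thick along the whole far edge, whose near face is 74 in +x from the centre and whose top is 58 above the table. It carries discs, vases, cup and ramekin. The cup stands about 35 in its +x from the centre, the discs about 60 to either side in its y. Origin: centre of its underside; x points away from the robot
- ramekin_mid (a point): bystander: low white ramekin, 52 across, 32 tall, loose on the near part of the ware board. Leave it. This point is its centre, 16 above its foot
- glaze_jar_mid (a point): bystander: small green glass jar with a black cap, 48 across, 62 tall, loose on the table between robot and ware board. Leave it. This point is its centre, 31 above its foot
Things that resemble listed ones, but are neither listed nor needed, are in the scene too. What is shaped like the part that bears cup_mid but purple is not meant.

How it is judged:
On the way, in this order (a step that is already met when the one before it is completed fails the run):
1. both vases stand released on the side board, the cup still in its place on the ware board (x of blue_vase_mid in the frame of side_board between -0.105 and 0.105 m and y of blue_vase_mid in the frame of side_board between -0.05 and 0.05 m and z of blue_vase_mid in the frame of side_board between 0.068 and 0.084 m and linear speed of each of blue_vase, yellow_vase below 0.02 m/s and angle between each of blue_vase_mid, yellow_vase_mid's own z axis and vertical below 0.12 rad and contact force between the fingers and blue_vase below 0.1 N and x of yellow_vase_mid in the frame of side_board between -0.105 and 0.105 m and y of yellow_vase_mid in the frame of side_board between -0.05 and 0.05 m and z of yellow_vase_mid in the frame of side_board between 0.068 and 0.084 m and contact force between the fingers and yellow_vase below 0.1 N and distance of cup_mid from where it was at the start of the episode below 0.02 m), for 0.2 s.
2. the cup stands released on the middle of the wheel, both vases still on the side board (horizontal distance between cup_mid and wheel below 0.012 m and z of cup_mid in the frame of wheel between 0.077 and 0.093 m and linear speed of each of cup, blue_vase, yellow_vase below 0.02 m/s and angle between each of cup_mid, blue_vase_mid, yellow_vase_mid's own z axis and vertical below 0.12 rad and contact force between the fingers and cup below 0.1 N and x of blue_vase_mid in the frame of side_board between -0.105 and 0.105 m and y of blue_vase_mid in the frame of side_board between -0.05 and 0.05 m and z of blue_vase_mid in the frame of side_board between 0.068 and 0.084 m and contact force between the fingers and blue_vase below 0.1 N and x of yellow_vase_mid in the frame of side_board between -0.105 and 0.105 m and y of yellow_vase_mid in the frame of side_board between -0.05 and 0.05 m and z of yellow_vase_mid in the frame of side_board between 0.068 and 0.084 m and contact force between the fingers and yellow_vase below 0.1 N), for 0.2 s.
At the end, for the whole second after the job is handed in: The cup stands upright on the wheel within 12 mm of its centre; the blue vase stands upright on the blue disc and the yellow vase on the yellow disc, each within 12 mm of the disc's centre; all three are at rest (horizontal distance between cup_mid and wheel below 0.012 m and z of cup_mid in the frame of wheel between 0.077 and 0.093 m and linear speed of each of cup, blue_vase, yellow_vase below 0.02 m/s and angle between each of cup_mid, blue_vase_mid, yellow_vase_mid's own z axis and vertical below 0.12 rad and contact force between the fingers and cup below 0.1 N and horizontal distance between blue_vase_mid and blue_disc below 0.012 m and z of blue_vase_mid in the frame of blue_disc between 0.062 and 0.078 m and horizontal distance between yellow_vase_mid and yellow_disc below 0.012 m and z of yellow_vase_mid in the frame of yellow_disc between 0.062 and 0.078 m); the robot touches nothing.
It fails at once if a vase or the cup is tipped over (angle between any of blue_vase_mid, yellow_vase_mid, cup_mid's own z axis and vertical above 0.6 rad).
It fails at once if the ramekin or the glaze jar is pushed more than 20 mm or tipped (distance of any of ramekin_mid, glaze_jar_mid from where it was at the start of the episode above 0.02 m or angle between any of ramekin_mid, glaze_jar_mid's own z axis and vertical above 0.4 rad).
It also fails if it takes over 138 s, if anything falls off the work surface, if the arm or the gripper's body presses on something with over 40 N, if the wrist force passes 120 N, or if a joint passes its speed limit or range.

## Working session

There is one attempt and no reset: what is moved stays moved. The work goes in short steps, Python scripts to look and compute and a tool call to move; the robot and the scene stay as the last step left them, time stands still between calls to the robot, and variables do not carry over. Pictures are saved under pics/ and viewed, and the job is handed in when it is done.

Besides the shell and the picture viewer there is one more tool, called in YAML: its name, and indented under it one key for each argument. send_rows: Moves the arm, as the interface text tells. Its arguments: {"type":"object","properties":{"deltas":{"type":"array","items":{"type":"object","properties":{"grip":{"type":"number"},"translation":{"type":"array","items":{"type":"number"}},"twist":{"type":"array","items":{"type":"number"}}}}}},"required":["deltas"]}

```bash
mkdir -p pics; python3 - <<'E'
from workcell import bot,camera
import cv2,numpy as np
np.set_printoptions(precision=4,suppress=True)
for n in ["side","top","wrist"]:
    c=camera(n); cv2.imwrite(f"pics/{n}0.png",c["color"]); print(n,c["intrinsics"],c["xyz"],c["rotation"])
print(bot.get_obs())
E
```

```text
side [[546.6411   0.     312.3848]
 [  0.     546.6411 245.8077]
 [  0.       0.       1.    ]] [0.2347 0.565  0.8726] [-0.2304  0.9119 -0.3268  0.0925]
top [[540.652    0.     318.3698]
 [  0.     540.652  243.9347]
 [  0.       0.       1.    ]] [0.3474 0.0008 1.0785] [-0.6896  0.717  -0.0724  0.0719]
wrist [[374.6188   0.     321.8872]
 [  0.     374.6188 248.2508]
 [  0.       0.       1.    ]] [ 0.1907 -0.4687  0.3719] [ 0.7733 -0.614  -0.0991  0.123 ]
{'clock': 0.15, 'joint_pos': array([-1.343 ,  0.2412,  0.004 ,  1.3352,  0.    ,  1.5708]), 'joint_vel': array([ 0.0024, -0.0029,  0.0038, -0.0003, -0.0006,  0.0011]), 'tau': array([ -0.0011, -37.2634,  25.2639,   0.0124,  -0.0001,   0.    ]), 'eef_pos': array([ 0.1128, -0.4866,  0.2306]), 'tool_rot': array([ 0.9935,  0.1137, -0.0001, -0.0008]), 'ft_force': array([0.3426, 0.423 , 0.1377]), 'ft_torque': array([-0.0451, -0.0196, -0.0258]), 'grip_width': 0.08542825158787014}
```

View pics/top0.png

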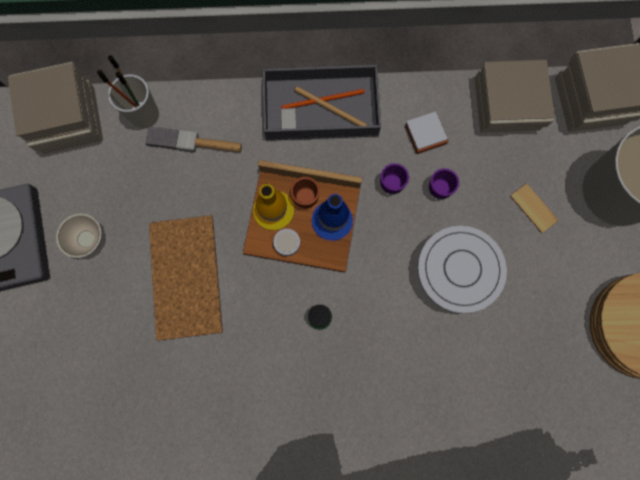

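View pics/side0.png

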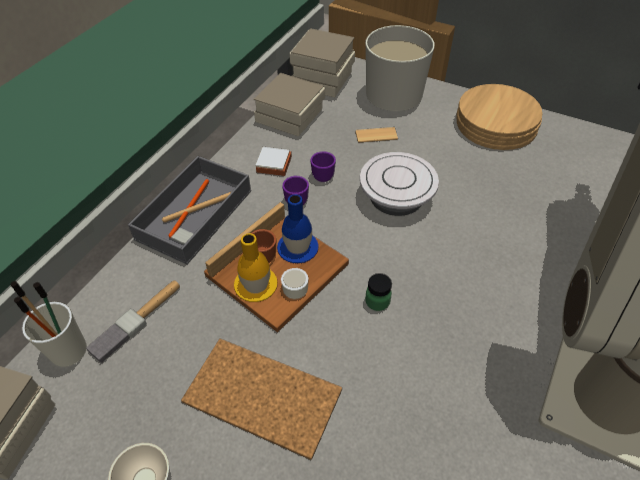

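View pics/wrist0.png

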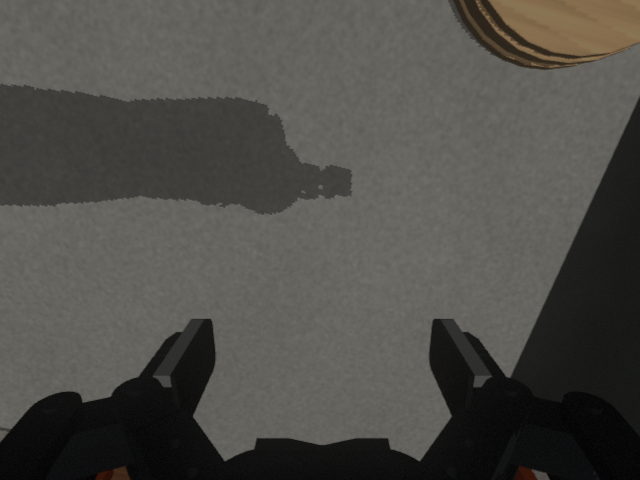

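```bash
cat > h.py <<'E'
from workcell import bot,camera
import cv2,numpy as np
from scipy.spatial.transform import Rotation as R
np.set_printoptions(precision=4,suppress=True)
def ray(c,uv):
    K=c["intrinsics"]; uv=np.atleast_2d(uv).astype(float)
    d=np.c_[uv,np.ones(len(uv))]@np.linalg.inv(K).T
    return d@R.from_quat(c["rotation"]).as_matrix().T
def onz(c,uv,z):
    d=ray(c,uv); o=np.array(c["xyz"]); t=(z-o[2])/d[:,2]; return o+d*t[:,None]
def proj(c,P):
    P=np.atleast_2d(P).astype(float); q=(P-np.array(c["xyz"]))@R.from_quat(c["rotation"]).as_matrix()
    q=q@c["intrinsics"].T; return q[:,:2]/q[:,2:]
def circ(x,y,z,r,n=60):
    a=np.linspace(0,2*np.pi,n); return np.c_[x+r*np.cos(a),y+r*np.sin(a),0*a+z]
def draw(c,img,P,col=(0,255,0),s=1,off=(0,0)):
    p=((proj(c,P)-np.array(off)+.5)*s*16).astype(np.int32)
    cv2.polylines(img,[p.reshape(-1,1,2)],False,col,1,cv2.LINE_AA,4)
def crop(c,x0,y0,x1,y1,s):
    return cv2.resize(c["color"][y0:y1,x0:x1],None,fx=s,fy=s,interpolation=cv2.INTER_CUBIC)
E
python3 - <<'E'
from h import *
for n,b in (("top",(235,150,385,290)),("side",(180,150,400,330))):
    c=camera(n); x0,y0,x1,y1=b; s=min(800/(x1-x0),600/(y1-y0))//1
    cv2.imwrite(f"pics/{n}_z.png",np.clip(crop(c,*b,s)*1.6,0,255).astype(np.uint8)); print(n,s)
    for k,uv,z in ([("cork",[(150,222),(212,217),(221,333),(158,339)],.01),("wheel",[(463,268)],.06),("bd",[(261,163),(361,178),(346,270),(244,254)],.018),("ram",[(287,241)],.05),("jar",[(320,316)],.062),("cup",[(305,193)],.068),("vy",[(266,191)],.154),("vb",[(336,201)],.154)] if n=="top" else [("wheel",[(400,181)],.06),("ram",[(294,277)],.05),("jar",[(379,284)],.062),("vy",[(249,239)],.154),("vb",[(294,201)],.154),("cork",[(220,341),(341,390),(313,452),(182,402)],.01)]):
        print(k,onz(c,uv,z)[:,:2].tolist())
E
```

```text
top 4.0
cork [[0.6280157090915242, 0.3368598416659731], [0.6335433252934616, 0.21055558837066807], [0.3988997143118999, 0.19268032750480624], [0.3921071944715429, 0.3154856316447527]]
wheel [[0.5009425824961201, -0.2773788900863873]]
bd [[0.7427326534619699, 0.10780706948334744], [0.7020531624555595, -0.09700797778742219], [0.5123521700437077, -0.056852294792433464], [0.5525876958352591, 0.14500807441073213]]
ram [[0.5688477313387461, 0.05675813918917241]]
jar [[0.4206069148905499, -0.0016674107089825147]]
cup [[0.6591125988072994, 0.018187385424369616]]
vy [[0.6390582160365388, 0.08607486932734873]]
vb [[0.6156189443379922, -0.03778977340446508]]
side 3.0
wheel [[0.49287307114501205, -0.2645283219142992]]
ram [[0.569918942739522, 0.055848249567380326]]
jar [[0.42060323837716396, 0.004451394774094064]]
vy [[0.6372071351805919, 0.08603481879077723]]
vb [[0.614005705762503, -0.029776570605203556]]
cork [[0.6325114668259274, 0.217351754238157], [0.3985893256968128, 0.19830245973325317], [0.3904881824363613, 0.31116314901950676], [0.6220520392713804, 0.3425695494050053]]
```

View pics/top_z.png

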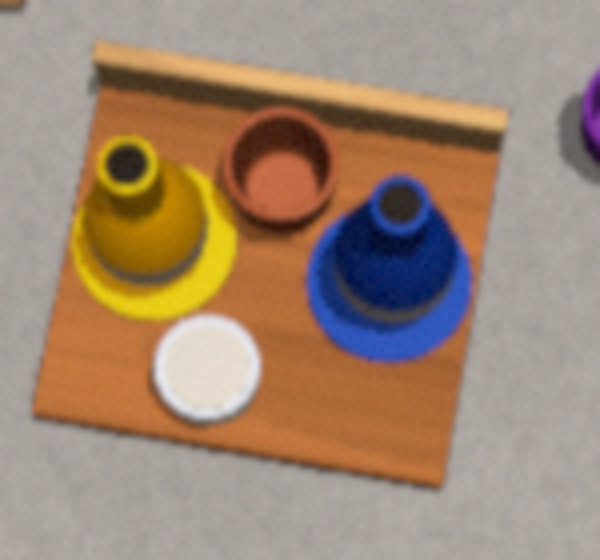

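View pics/side_z.png

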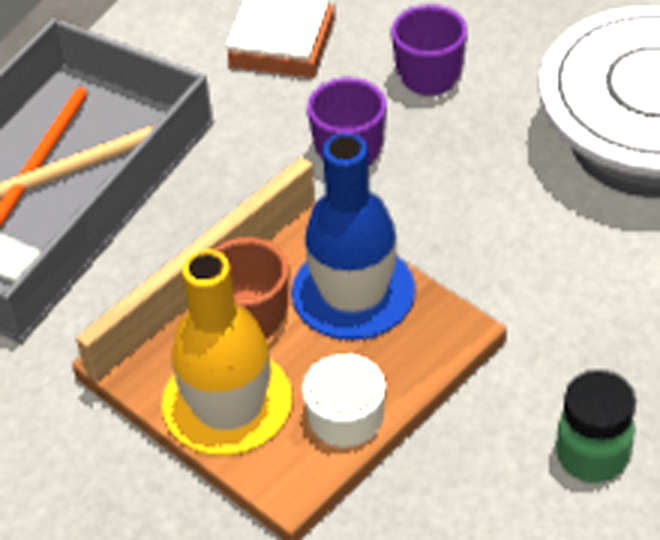

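```bash
cat > fit.py <<'E'
from h import *
from scipy.optimize import least_squares
def circfit(P,r=None):
    f=(lambda q:np.hypot(P[:,0]-q[0],P[:,1]-q[1])-r) if r else (lambda q:np.hypot(P[:,0]-q[0],P[:,1]-q[1])-q[2])
    s=least_squares(f,[*P.mean(0)[:2],r or .03],loss="soft_l1",f_scale=.001); return s.x, np.sqrt(np.mean(s.fun**2))
def hsv(c): return cv2.cvtColor(c["color"],cv2.COLOR_BGR2HSV)
def mask_contour(m,near):
    m=m.astype(np.uint8); n,l,st,ce=cv2.connectedComponentsWithStats(m)
    k=1+np.argmin([np.hypot(*(ce[i]-near))-0.05*np.sqrt(st[i,4])*10 if st[i,4]>20 else 1e9 for i in range(1,n)])
    cs,_=cv2.findContours((l==k).astype(np.uint8),cv2.RETR_EXTERNAL,cv2.CHAIN_APPROX_NONE)
    return max(cs,key=len).reshape(-1,2).astype(float)
E
python3 - <<'E'
from fit import *
for n in ("top","side"):
    c=camera(n); H=hsv(c); 
    for (x,y,t) in ([(463,285,'whl'),(488,268,'whl'),(462,240,'whl'),(430,150,'gray'),(266,205,'vy'),(272,222,'dy'),(334,230,'db'),(334,213,'vb'),(305,195,'cup'),(300,212,'board'),(287,241,'ram'),(186,278,'cork')] if n=="top" else [(400,170,'whl'),(420,185,'whl'),(450,240,'gray'),(240,290,'dy'),(312,250,'db'),(255,260,'vy')]):
        print(n,t,(x,y),H[y,x])
E
```

```text
top whl (463, 285) [120   9 118]
top whl (488, 268) [120   8 151]
top whl (462, 240) [120  10 151]
top gray (430, 150) [13 33 93]
top vy (266, 205) [ 20 241  94]
top dy (272, 222) [ 20 216 110]
top db (334, 230) [116 107  57]
top vb (334, 213) [114 217  40]
top cup (305, 195) [  8 162 124]
top board (300, 212) [ 12 173 115]
top ram (287, 241) [ 16  27 144]
top cork (186, 278) [ 15 146 119]
side whl (400, 170) [  9   9 207]
side whl (420, 185) [  0   5 206]
side gray (450, 240) [ 25  19 148]
side dy (240, 290) [ 20 224 141]
side db (312, 250) [111 207 139]
side vy (255, 260) [ 21 226 166]
```

```bash
python3 - <<'E'
from fit import *
for n in ("top","side"):
    c=camera(n); H=hsv(c).astype(int); h,s,v=H[...,0],H[...,1],H[...,2]
    def roi(m,x0,y0,x1,y1):
        o=np.zeros_like(m); o[y0:y1,x0:x1]=m[y0:y1,x0:x1]; return o
    T=n=="top"
    # wheel
    m=roi((s<18)&(v>(100 if T else 165)),*((405,215,520,325) if T else (345,145,450,230)))
    m=cv2.morphologyEx(m.astype(np.uint8),cv2.MORPH_CLOSE,np.ones((5,5)))
    ct=mask_contour(m,(463,268) if T else (400,181))
    P=onz(c,ct+0.0,.06); print(n,"wheel",circfit(P,.085),circfit(P))
    # vase tops: blue/yellow hull; discs
    for nm,hm,box in (("Y",(h>=16)&(h<=33)&(s>170)&(v>60),(240,170,300,235) if T else (225,225,285,310)),("B",(h>=100)&(h<=130)&(s>110),(305,185,360,245) if T else (272,190,325,265))):
        m=roi(hm,*box); m=m.astype(np.uint8); ys,xs=np.nonzero(m)
        hull=cv2.convexHull(np.c_[xs,ys].astype(np.float32)).reshape(-1,2)
        ct=mask_contour(m,((box[0]+box[2])/2,(box[1]+box[3])/2))
        # disc: points on bottom part of contour; iterative inlier select
        P=onz(c,ct,.022); q=P[P[:,0]<np.median(P[:,0])].mean(0)[:2] 
        rng=np.random.default_rng(0); best=None
        for _ in range(2000):
            a=P[rng.choice(len(P),2,replace=False),:2]; d=np.linalg.norm(a[1]-a[0])
            if d<.02 or d>.084: continue
            mid=a.mean(0); pr=np.array([-(a[1]-a[0])[1],(a[1]-a[0])[0]])/d*np.sqrt(.042**2-d*d/4)
            for cc in (mid+pr,mid-pr):
                inl=np.abs(np.hypot(*(P[:,:2]-cc).T)-.042)<.0015
                if best is None or inl.sum()>best.sum(): best=inl
        print(n,nm,"disc",circfit(P[best],.042),best.sum(),len(P))
        P=onz(c,ct,.154)
        if T: best=None
        best=None
        for _ in range(4000):
            a=P[rng.choice(len(P),2,replace=False),:2]; d=np.linalg.norm(a[1]-a[0])
            if d<.008 or d>.028: continue
            mid=a.mean(0); pr=np.array([-(a[1]-a[0])[1],(a[1]-a[0])[0]])/d*np.sqrt(.014**2-d*d/4)
            for cc in (mid+pr,mid-pr):
                inl=np.abs(np.hypot(*(P[:,:2]-cc).T)-.014)<.0008
                if best is None or inl.sum()>best.sum(): best=inl
        print(n,nm,"neck",circfit(P[best],.014),best.sum())
E
```

```text
top wheel (array([ 0.4981, -0.2752,  0.085 ]), np.float64(0.04001180433467787)) (array([ 0.501 , -0.2753,  0.1193]), np.float64(0.014146762140662555))
top Y disc (array([0.6407, 0.0844, 0.042 ]), np.float64(0.0007835083478025706)) 98 126
top Y neck (array([0.6402, 0.0854, 0.014 ]), np.float64(0.00042245048176409373)) 22
top B disc (array([ 0.6172, -0.0314,  0.042 ]), np.float64(0.0008519313845117779)) 58 116
top B neck (array([ 0.613 , -0.0354,  0.014 ]), np.float64(0.0004628815447254456)) 17
side wheel (array([ 0.5   , -0.2744,  0.085 ]), np.float64(0.0023849059262737765)) (array([ 0.4998, -0.2741,  0.0828]), np.float64(0.000744549376785179))
side Y disc (array([0.6399, 0.0857, 0.042 ]), np.float64(0.0007253755554917235)) 90 258
side Y neck (array([0.638 , 0.0873, 0.014 ]), np.float64(0.00046938231328424676)) 19
side B disc (array([ 0.6541, -0.0709,  0.042 ]), np.float64(0.0008381711918145544)) 25 115
side B neck (array([ 0.6153, -0.0337,  0.014 ]), np.float64(0.0004268362593346833)) 22
```

```bash
cat > pl.py <<'E'
import sys
from h import *
# usage: pl.py x y z [yaw_deg of tool x]
o=bot.get_obs(); M=R.from_quat(o["tool_rot"]); p=np.array(o["eef_pos"])
x,y,z=map(float,sys.argv[1:4]); X=M.as_matrix()
yaw=np.degrees(np.arctan2(X[1,0],X[0,0])); ty=float(sys.argv[4]) if len(sys.argv)>4 else yaw
T=R.from_euler("z",ty,degrees=True)*R.from_euler("x",180,degrees=True)
d=M.inv().apply(np.array([x,y,z])-p)*1000; tw=np.degrees((M.inv()*T).as_rotvec())
n=int(max(np.ceil(np.linalg.norm(d)/62.5),np.ceil(np.linalg.norm(tw)/10.7)))
print("t",o["clock"],"pos",p,"yaw",round(yaw,1),"q",np.array(o["joint_pos"]),"w",round(o["grip_width"],4),"F",np.array(o["ft_force"]))
print("d_mm",d.round(1),"tw",tw.round(2),"min rows",n)
for k in range(1,n+1): print(k,(d*k/n).round(1),(tw*k/n).round(1))
E
python3 pl.py 0.638 0.086 0.235; python3 - <<'E'
from h import *
Y=(.640,.0855);B=(.6163,-.0325);W=(.500,-.2745)
w=np.subtract(Y,B);w/=np.hypot(*w);print("ware yaw",np.degrees(np.arctan2(-w[0],w[1])))
wx=np.array([w[1],-w[0]]);mid=(np.array(Y)+B)/2
cork=np.array([.512,.2655]);a=np.radians(4.9);cx=np.array([np.cos(a),np.sin(a)]);cy=np.array([-np.sin(a),np.cos(a)])
print("slots",cork+.055*cx,cork-.055*cx)
CUP=(.659,.019)
for n in ("top","side"):
    c=camera(n); 
    b=(135,140,375,345) if n=="top" else (170,140,450,460)
    x0,y0,x1,y1=b; s=min(800/(x1-x0),600/(y1-y0)); img=np.clip(crop(c,*b,s)*1.6,0,255).astype(np.uint8)
    g=lambda P,col=(0,255,0):draw(c,img,P,col,s,(x0,y0))
    for q in (Y,B):
        g(circ(*q,.022,.042));g(circ(*q,.154,.014),(255,0,255));g(circ(*q,.022+.05,.030),(255,255,0))
    g(circ(*CUP,.068,.029));g(circ(*CUP,.018,.021),(255,255,0)); g(circ(*W,.06,.085))
    k=[cork+u*.12*cx+v*.065*cy for u,v in ((1,1),(1,-1),(-1,-1),(-1,1),(1,1))];g(np.c_[np.array(k),np.full(5,.01)])
    cv2.imwrite(f"pics/{n}_ov.png",img)
print("cup in ware:",wx@(np.array(CUP)-mid),w@(np.array(CUP)-mid))
E
```

```text
t 0.45 pos [ 0.1129 -0.487   0.2313] yaw 13.1 q [-1.343   0.2406  0.0049  1.3352  0.      1.5708] w 0.0852 F [ 0.3878 -0.2179  0.1033]
d_mm [ 640.9 -439.7   -3.7] tw [-0.01 -0.    0.  ] min rows 13
1 [ 49.3 -33.8  -0.3] [-0. -0.  0.]
2 [ 98.6 -67.6  -0.6] [-0. -0.  0.]
3 [ 147.9 -101.5   -0.9] [-0. -0.  0.]
4 [ 197.2 -135.3   -1.1] [-0. -0.  0.]
5 [ 246.5 -169.1   -1.4] [-0. -0.  0.]
6 [ 295.8 -202.9   -1.7] [-0. -0.  0.]
7 [ 345.1 -236.7   -2. ] [-0. -0.  0.]
8 [ 394.4 -270.6   -2.3] [-0. -0.  0.]
9 [ 443.7 -304.4   -2.6] [-0. -0.  0.]
10 [ 493.  -338.2   -2.8] [-0. -0.  0.]
11 [ 542.3 -372.    -3.1] [-0. -0.  0.]
12 [ 591.6 -405.8   -3.4] [-0. -0.  0.]
13 [ 640.9 -439.7   -3.7] [-0. -0.  0.]
ware yaw -11.356613072713182
slots [0.5668 0.2702] [0.4572 0.2608]
cup in ware: 0.031722836878743256 -0.0012783271743374133
```

View pics/top_ov.png

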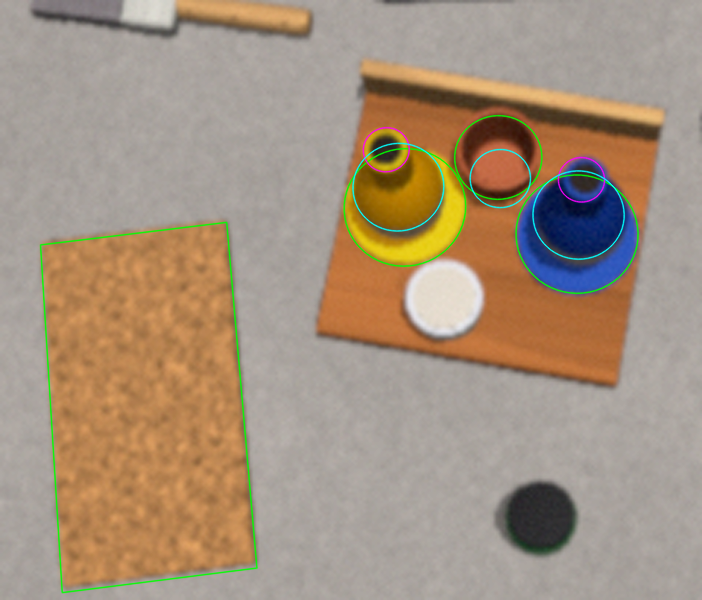

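View pics/side_ov.png

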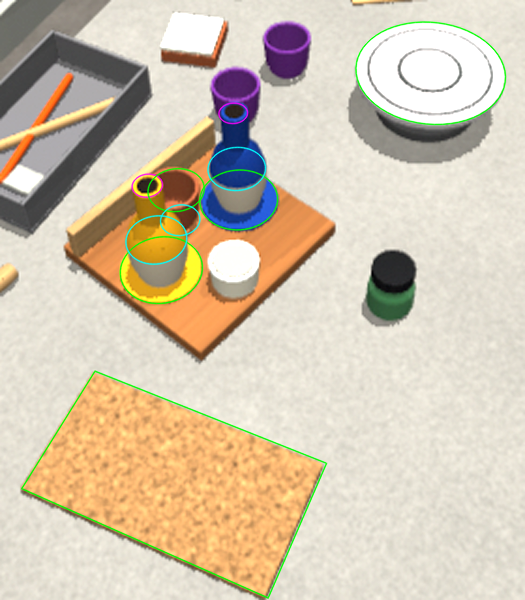

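The overlays fit well in both views: discs, necks, cork board and wheel. The cup is about 3 mm further away than I drew it. I'll start moving toward the yellow vase.

send_rows:
  deltas:
    - {"grip": 1,"translation": [0.049,-0.034,-0.005],"twist": [0,0,0]}
    - {"grip": 1,"translation": [0.099,-0.068,-0.01],"twist": [0,0,0]}
    - {"grip": 1,"translation": [0.148,-0.101,-0.01],"twist": [0,0,0]}
    - {"grip": 1,"translation": [0.197,-0.135,-0.01],"twist": [0,0,0]}
    - {"grip": 1,"translation": [0.246,-0.169,-0.01],"twist": [0,0,0]}

```text
clock: 1.18
eef_pos: [0.3155, -0.2655, 0.2416]
tool_rot: [0.994, 0.113, 0.0, 0.0]
ft_force: [1.5, -0.4, -0.1]
grip_width: 0.0852
```

```bash
python3 pl.py 0.639 0.086 0.235
```

```text
t 1.175 pos [ 0.3155 -0.2655  0.2416] yaw 13.0 q [-0.6996  0.061  -0.1824  1.3262  0.0001  2.2147] w 0.0852 F [ 1.5074 -0.3867 -0.1296]
d_mm [ 394.4 -269.6    6.7] tw [ 0.06 -0.05 -0.  ] min rows 8
1 [ 49.3 -33.7   0.8] [ 0. -0. -0.]
2 [ 98.6 -67.4   1.7] [ 0. -0. -0.]
3 [ 147.9 -101.1    2.5] [ 0. -0. -0.]
4 [ 197.2 -134.8    3.3] [ 0. -0. -0.]
5 [ 246.5 -168.5    4.2] [ 0. -0. -0.]
6 [ 295.8 -202.2    5. ] [ 0. -0. -0.]
7 [ 345.1 -235.9    5.9] [ 0. -0. -0.]
8 [ 394.4 -269.6    6.7] [ 0.1 -0.  -0. ]
```

send_rows:
  deltas:
    - {"grip": 1,"translation": [0.049,-0.034,0.001],"twist": [0,0,-10]}
    - {"grip": 1,"translation": [0.098,-0.067,0.002],"twist": [0,0,-20]}
    - {"grip": 1,"translation": [0.148,-0.101,0.003],"twist": [0,0,-30]}
    - {"grip": 1,"translation": [0.197,-0.135,0.004],"twist": [0,0,-40]}
    - {"grip": 1,"translation": [0.246,-0.168,0.005],"twist": [0,0,-50]}

```text
clock: 1.8
eef_pos: [0.5185, -0.0447, 0.2369]
tool_rot: [0.851, 0.525, 0.0, 0.001]
ft_force: [0.4, -1.0, -0.2]
grip_width: 0.0857
```

```bash
python3 pl.py 0.639 0.086 0.200 98
```

```text
t 1.8 pos [ 0.5185 -0.0447  0.2369] yaw 63.4 q [-0.0854  0.2776  0.0686  1.3601 -0.001   1.95  ] w 0.0857 F [ 0.4265 -1.0125 -0.1604]
d_mm [170.8  49.1  36.9] tw [  0.11   0.05 -34.62] min rows 4
1 [42.7 12.3  9.2] [ 0.   0.  -8.7]
2 [85.4 24.5 18.5] [  0.1   0.  -17.3]
3 [128.1  36.8  27.7] [  0.1   0.  -26. ]
4 [170.8  49.1  36.9] [  0.1   0.1 -34.6]
```

send_rows:
  deltas:
    - {"grip": 1,"translation": [0.043,0.012,0.005],"twist": [0,0,-9]}
    - {"grip": 1,"translation": [0.086,0.025,0.012],"twist": [0,0,-17]}
    - {"grip": 1,"translation": [0.129,0.037,0.02],"twist": [0,0,-26]}
    - {"grip": 1,"translation": [0.1708,0.0491,0.03],"twist": [0,0,-34.6]}
    - {"grip": 1,"translation": [0.1708,0.0491,0.037],"twist": [0,0,-34.6]}

```text
clock: 2.42
eef_pos: [0.6401, 0.0885, 0.1978]
tool_rot: [0.655, 0.756, -0.0, 0.0]
ft_force: [0.1, -0.5, -0.4]
grip_width: 0.0855
```

```bash
python3 pl.py 0.639 0.086 0.113; python3 - <<'E'
from h import *
c=camera("wrist"); img=c["color"].copy()
draw(c,img,circ(.639,.086,.154,.014),(0,255,0)); draw(c,img,circ(.640,.0855,.022,.042),(255,0,255))
cv2.imwrite("pics/w1.png",img)
E
```

```text
t 2.425 pos [0.6401 0.0885 0.1978] yaw 98.2 q [ 0.1379  0.5525  0.3835  1.4016 -0.001   1.5659] w 0.0855 F [ 0.1478 -0.4847 -0.4186]
d_mm [-2.3 -1.4 84.8] tw [0.02 0.06 0.  ] min rows 2
1 [-1.1 -0.7 42.4] [0. 0. 0.]
2 [-2.3 -1.4 84.8] [0.  0.1 0. ]
```

View pics/w1.png

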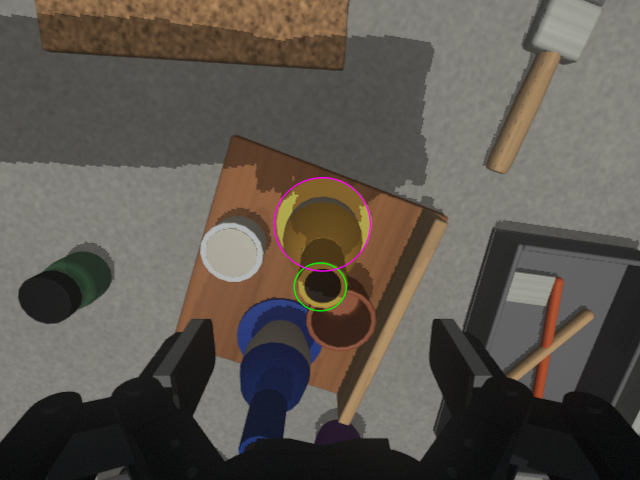

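The wrist view shows the yellow neck at (321,287), under the predicted ring. I'll go down onto it and grip.

send_rows:
  deltas:
    - {"grip": 1,"translation": [-0.0023,-0.0014,0.03],"twist": [0,0,0]}
    - {"grip": 1,"translation": [-0.0023,-0.0014,0.06],"twist": [0,0,0]}
    - {"grip": 1,"translation": [-0.0023,-0.0014,0.083],"twist": [0,0,0]}
    - {"grip": 1,"translation": [-0.0023,-0.0014,0.085],"twist": [0,0,0]}

```text
clock: 2.98
eef_pos: [0.6353, 0.083, 0.1107]
tool_rot: [0.657, 0.754, -0.003, -0.001]
ft_force: [0.4, 0.5, -0.3]
grip_width: 0.0856
```

send_rows:
  deltas:
    - {"grip": 0,"translation": [0,0,0],"twist": [0,0,0]}
    - {"grip": 0,"translation": [0,0,0],"twist": [0,0,0]}
    - {"grip": 0,"translation": [0,0,0],"twist": [0,0,0]}
    - {"grip": 0,"translation": [0,0,0],"twist": [0,0,0]}
    - {"grip": 0,"translation": [0,0,0],"twist": [0,0,0]}

```text
clock: 3.6
eef_pos: [0.6365, 0.0832, 0.112]
tool_rot: [0.657, 0.754, -0.002, -0.0]
ft_force: [1.9, -0.3, 4.6]
grip_width: 0.0269
```

```bash
python3 pl.py 0.5668 0.2702 0.200
```

```text
t 3.6 pos [0.6365 0.0832 0.112 ] yaw 97.9 q [ 0.1308  0.5916  0.2239  1.2063 -0.0019  1.5632] w 0.0269 F [ 1.9127 -0.3068  4.5786]
d_mm [194.7 -43.5 -88.2] tw [-0.19  0.11 -0.  ] min rows 4
1 [ 48.7 -10.9 -22.1] [-0.  0. -0.]
2 [ 97.3 -21.8 -44.1] [-0.1  0.1 -0. ]
3 [146.  -32.6 -66.2] [-0.1  0.1 -0. ]
4 [194.7 -43.5 -88.2] [-0.2  0.1 -0. ]
```

send_rows:
  deltas:
    - {"grip": 0,"translation": [0,0,-0.02],"twist": [0,0,0]}
    - {"grip": 0,"translation": [0,0,-0.05],"twist": [0,0,0]}
    - {"grip": 0,"translation": [0.01,0,-0.08],"twist": [0,0,0]}
    - {"grip": 0,"translation": [0.05,-0.01,-0.088],"twist": [0,0,0]}
    - {"grip": 0,"translation": [0.1,-0.022,-0.088],"twist": [0,0,0]}

```text
clock: 4.22
eef_pos: [0.6007, 0.1792, 0.1994]
tool_rot: [0.657, 0.753, -0.002, -0.001]
ft_force: [0.3, 0.7, -3.2]
grip_width: 0.0265
```

```bash
python3 pl.py 0.5668 0.2702 0.130
```

```text
t 4.225 pos [0.6007 0.1792 0.1994] yaw 97.8 q [ 0.2907  0.5148  0.3257  1.3865 -0.0015  1.7256] w 0.0265 F [ 0.3178  0.7395 -3.2173]
d_mm [ 94.9 -20.9  69.3] tw [-0.26  0.13 -0.  ] min rows 2
1 [ 47.4 -10.5  34.7] [-0.1  0.1 -0. ]
2 [ 94.9 -20.9  69.3] [-0.3  0.1 -0. ]
```

Force −3.2 N, so the vase is lifted. I'll carry it over the cork.

send_rows:
  deltas:
    - {"grip": 0,"translation": [0.045,-0.01,0],"twist": [0,0,0]}
    - {"grip": 0,"translation": [0.085,-0.019,0],"twist": [0,0,0]}
    - {"grip": 0,"translation": [0.0949,-0.0209,0.02],"twist": [-0.2,0.1,0]}
    - {"grip": 0,"translation": [0.0949,-0.0209,0.05],"twist": [-0.2,0.1,0]}
    - {"grip": 0,"translation": [0.0949,-0.0209,0.07],"twist": [-0.2,0.1,0]}

```text
clock: 4.85
eef_pos: [0.5644, 0.2697, 0.1259]
tool_rot: [0.657, 0.754, -0.004, -0.001]
ft_force: [-0.6, -0.1, -3.3]
grip_width: 0.0269
```

```bash
python3 pl.py 0.5668 0.2702 0.102; python3 - <<'E'
from h import *
c=camera("side"); b=(130,180,400,460); x0,y0,x1,y1=b; s=2
img=crop(c,*b,s); P=bot.get_obs()["eef_pos"]
draw(c,img,circ(P[0],P[1],.01,.023),(0,255,0),s,(x0,y0)); cv2.imwrite("pics/s1.png",img)
E
```

```text
t 4.85 pos [0.5644 0.2697 0.1259] yaw 97.8 q [ 0.4459  0.5532  0.1952  1.2205 -0.0003  1.8798] w 0.0269 F [-0.6368 -0.0523 -3.3113]
d_mm [ 0.2  2.7 23.9] tw [-0.41  0.15 -0.  ] min rows 1
1 [ 0.2  2.7 23.9] [-0.4  0.1 -0. ]
```

View pics/s1.png

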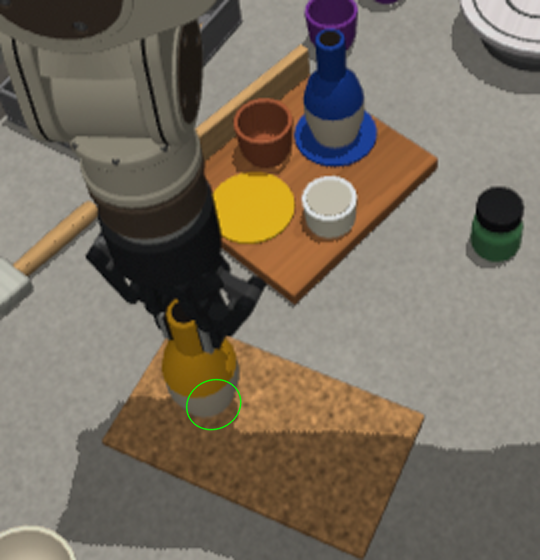

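Yellow is held upright over the cork, and the cup and the other things are undisturbed. I'll lower it.

send_rows:
  deltas:
    - {"grip": 0,"translation": [0,0.002,0.01],"twist": [0,0,0]}
    - {"grip": 0,"translation": [0,0.002,0.018],"twist": [0,0,0]}
    - {"grip": 0,"translation": [0,0.002,0.023],"twist": [-0.4,0.1,0]}
    - {"grip": 0,"translation": [0,0.002,0.0255],"twist": [-0.4,0.1,0]}
    - {"grip": 0,"translation": [0,0.002,0.0255],"twist": [-0.4,0.1,0]}

```text
clock: 5.52
eef_pos: [0.565, 0.269, 0.1]
tool_rot: [0.657, 0.754, -0.001, -0.0]
ft_force: [-3.0, -1.7, 4.6]
grip_width: 0.0272
```

```bash
python3 pl.py 0.5668 0.2702 0.100
```

```text
t 5.525 pos [0.565 0.269 0.1  ] yaw 97.8 q [ 0.4446  0.5692  0.1517  1.156  -0.0007  1.879 ] w 0.0272 F [-3.0239 -1.7474  4.5522]
d_mm [ 1.   1.9 -0. ] tw [-0.13  0.08 -0.  ] min rows 1
1 [ 1.   1.9 -0. ] [-0.1  0.1 -0. ]
```

send_rows:
  deltas:
    - {"grip": 1,"translation": [0,0,0],"twist": [0,0,0]}
    - {"grip": 1,"translation": [0,0,0],"twist": [0,0,0]}
    - {"grip": 1,"translation": [0,0,0],"twist": [0,0,0]}
    - {"grip": 1,"translation": [0,0,-0.03],"twist": [0,0,0]}
    - {"grip": 1,"translation": [0,0,-0.09],"twist": [0,0,0]}

```text
clock: 6.15
eef_pos: [0.5633, 0.2682, 0.1873]
tool_rot: [0.657, 0.754, -0.005, -0.002]
ft_force: [0.9, 0.1, 0.0]
grip_width: 0.0856
```

```bash
python3 pl.py 0.6155 -0.034 0.200
```

```text
t 6.15 pos [0.5633 0.2682 0.1873] yaw 97.8 q [ 0.4447  0.5181  0.2996  1.3626 -0.0007  1.8791] w 0.0856 F [0.9082 0.0951 0.0297]
d_mm [-306.6   10.5  -11.6] tw [-0.55  0.21 -0.  ] min rows 5
1 [-61.3   2.1  -2.3] [-0.1  0.  -0. ]
2 [-122.6    4.2   -4.6] [-0.2  0.1 -0. ]
3 [-183.9    6.3   -7. ] [-0.3  0.1 -0. ]
4 [-245.3    8.4   -9.3] [-0.4  0.2 -0. ]
5 [-306.6   10.5  -11.6] [-0.6  0.2 -0. ]
```

send_rows:
  deltas:
    - {"grip": 1,"translation": [-0.06,0.002,-0.02],"twist": [0,0,0]}
    - {"grip": 1,"translation": [-0.122,0.004,-0.02],"twist": [-0.2,0.1,0]}
    - {"grip": 1,"translation": [-0.184,0.006,-0.02],"twist": [-0.4,0.2,0]}
    - {"grip": 1,"translation": [-0.245,0.008,-0.015],"twist": [-0.5,0.2,0]}
    - {"grip": 1,"translation": [-0.3066,0.0105,-0.012],"twist": [-0.5,0.2,0]}

```text
clock: 6.78
eef_pos: [0.6157, -0.0359, 0.2003]
tool_rot: [0.657, 0.754, -0.0, -0.0]
ft_force: [1.2, 0.8, 0.1]
grip_width: 0.0853
```

send_rows:
  deltas:
    - {"grip": 1,"translation": [0,0,0],"twist": [0,0,0]}

```text
clock: 6.9
eef_pos: [0.6159, -0.0406, 0.1996]
tool_rot: [0.66, 0.751, -0.001, 0.0]
ft_force: [-0.1, 0.8, 0.1]
grip_width: 0.0853
```

```bash
python3 pl.py 0.6155 -0.034 0.112; python3 - <<'E'
from h import *
c=camera("wrist"); img=c["color"].copy()
draw(c,img,circ(.6155,-.034,.154,.014),(0,255,0)); draw(c,img,circ(.6163,-.0325,.022,.042),(255,0,255))
draw(c,img,circ(.640,.0855,.022,.042),(255,0,255))
cv2.imwrite("pics/w2.png",img)
E
```

```text
t 6.9 pos [ 0.6159 -0.0406  0.1996] yaw 97.4 q [-0.0653  0.4911  0.2876  1.3681 -0.0012  1.3759] w 0.0853 F [-0.0794  0.7983  0.0545]
d_mm [ 6.7  0.5 87.6] tw [-0.05  0.06 -0.  ] min rows 2
1 [ 3.4  0.2 43.8] [-0.  0. -0.]
2 [ 6.7  0.5 87.6] [-0.1  0.1 -0. ]
```

View pics/w2.png

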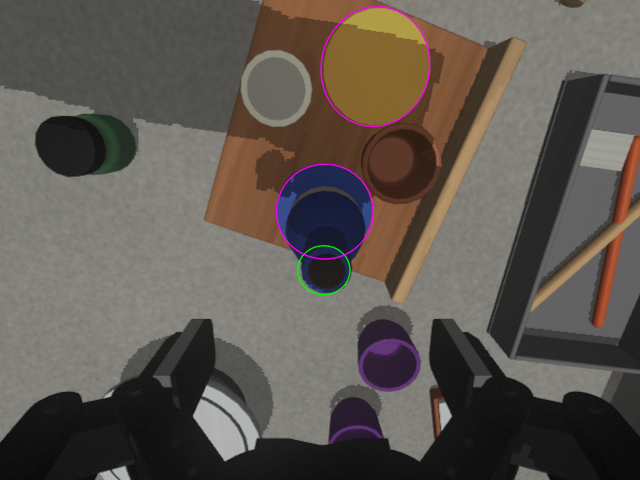

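The blue neck at (325,270) is inside the predicted ring, and the now bare yellow disc matches its predicted circle. I'll descend and grip.

send_rows:
  deltas:
    - {"grip": 1,"translation": [0.0067,0.0005,0.02],"twist": [0,0,0]}
    - {"grip": 1,"translation": [0.0067,0.0005,0.055],"twist": [0,0,0]}
    - {"grip": 1,"translation": [0.0067,0.0005,0.083],"twist": [0,0,0]}
    - {"grip": 1,"translation": [0.0067,0.0005,0.0876],"twist": [0,0,0]}
    - {"grip": 1,"translation": [0.0067,0.0005,0.0876],"twist": [0,0,0]}

```text
clock: 7.58
eef_pos: [0.6156, -0.0308, 0.1127]
tool_rot: [0.658, 0.753, -0.0, -0.0]
ft_force: [1.1, 0.5, 0.3]
grip_width: 0.0852
```

send_rows:
  deltas:
    - {"grip": 0,"translation": [0,0,0],"twist": [0,0,0]}
    - {"grip": 0,"translation": [0,0,0],"twist": [0,0,0]}
    - {"grip": 0,"translation": [0,0,0],"twist": [0,0,0]}
    - {"grip": 0,"translation": [0,0,0],"twist": [0,0,0]}
    - {"grip": 0,"translation": [0,0,0],"twist": [0,0,0]}

```text
clock: 8.2
eef_pos: [0.6163, -0.0308, 0.1135]
tool_rot: [0.658, 0.753, 0.0, 0.001]
ft_force: [-0.2, -0.2, 4.2]
grip_width: 0.0266
```

```bash
python3 pl.py 0.457 0.261 0.200
```

```text
t 8.2 pos [ 0.6163 -0.0308  0.1135] yaw 97.6 q [-0.05    0.5389  0.1371  1.1676  0.      1.3873] w 0.0266 F [-0.2482 -0.1709  4.1626]
d_mm [ 310.4 -118.9  -86.7] tw [0.08 0.01 0.  ] min rows 6
1 [ 51.7 -19.8 -14.5] [0. 0. 0.]
2 [103.5 -39.6 -28.9] [0. 0. 0.]
3 [155.2 -59.5 -43.4] [0. 0. 0.]
4 [206.9 -79.3 -57.8] [0.1 0.  0. ]
5 [258.7 -99.1 -72.3] [0.1 0.  0. ]
6 [ 310.4 -118.9  -86.7] [0.1 0.  0. ]
```

send_rows:
  deltas:
    - {"grip": 0,"translation": [0,0,-0.02],"twist": [0,0,0]}
    - {"grip": 0,"translation": [0,0,-0.055],"twist": [0,0,0]}
    - {"grip": 0,"translation": [0.01,-0.003,-0.085],"twist": [0,0,0]}
    - {"grip": 0,"translation": [0.06,-0.022,-0.09],"twist": [0,0,0]}
    - {"grip": 0,"translation": [0.116,-0.045,-0.09],"twist": [0,0,0]}

```text
clock: 8.82
eef_pos: [0.5556, 0.0785, 0.2031]
tool_rot: [0.659, 0.752, 0.0, 0.0]
ft_force: [1.2, 1.2, -2.9]
grip_width: 0.0264
```

```bash
python3 pl.py 0.457 0.261 0.19
```

```text
t 8.825 pos [0.5556 0.0785 0.2031] yaw 97.5 q [0.1404 0.3738 0.1163 1.3122 0.     1.5801] w 0.0264 F [ 1.1897  1.162  -2.9482]
d_mm [193.8 -73.9  13. ] tw [ 0.07 -0.   -0.  ] min rows 4
1 [ 48.5 -18.5   3.3] [ 0. -0. -0.]
2 [ 96.9 -37.    6.5] [ 0. -0. -0.]
3 [145.4 -55.4   9.8] [ 0. -0. -0.]
4 [193.8 -73.9  13. ] [ 0.1 -0.  -0. ]
```

send_rows:
  deltas:
    - {"grip": 0,"translation": [0.053,-0.02,0],"twist": [0,0,0]}
    - {"grip": 0,"translation": [0.106,-0.04,0],"twist": [0,0,0]}
    - {"grip": 0,"translation": [0.155,-0.059,0],"twist": [0,0,0]}
    - {"grip": 0,"translation": [0.19,-0.072,0.01],"twist": [0,0,0]}
    - {"grip": 0,"translation": [0.1938,-0.0739,0.03],"twist": [0,0,0]}

```text
clock: 9.45
eef_pos: [0.4556, 0.2633, 0.1726]
tool_rot: [0.658, 0.753, 0.001, 0.0]
ft_force: [0.7, -1.3, -3.1]
grip_width: 0.0265
```

```bash
python3 pl.py 0.457 0.261 0.103
```

```text
t 9.45 pos [0.4556 0.2633 0.1726] yaw 97.8 q [ 0.5239  0.3234 -0.038   1.2083  0.0001  1.9595] w 0.0265 F [ 0.6621 -1.2551 -3.1477]
d_mm [-2.5  1.  69.6] tw [ 0.06 -0.03 -0.  ] min rows 2
1 [-1.2  0.5 34.8] [ 0. -0. -0.]
2 [-2.5  1.  69.6] [ 0.1 -0.  -0. ]
```

send_rows:
  deltas:
    - {"grip": 0,"translation": [-0.002,0.001,0.025],"twist": [0,0,0]}
    - {"grip": 0,"translation": [-0.002,0.001,0.05],"twist": [0,0,0]}
    - {"grip": 0,"translation": [-0.002,0.001,0.064],"twist": [0,0,0]}
    - {"grip": 0,"translation": [-0.002,0.001,0.071],"twist": [0,0,0]}
    - {"grip": 0,"translation": [-0.002,0.001,0.071],"twist": [0,0,0]}

```text
clock: 10.07
eef_pos: [0.4572, 0.2615, 0.1021]
tool_rot: [0.658, 0.753, 0.001, 0.0]
ft_force: [0.5, 0.3, -2.1]
grip_width: 0.027
```

send_rows:
  deltas:
    - {"grip": 1,"translation": [0,0,0],"twist": [0,0,0]}
    - {"grip": 1,"translation": [0,0,0],"twist": [0,0,0]}
    - {"grip": 1,"translation": [0,0,0],"twist": [0,0,0]}
    - {"grip": 1,"translation": [0,0,-0.03],"twist": [0,0,0]}
    - {"grip": 1,"translation": [0,0,-0.09],"twist": [0,0,0]}

```text
clock: 10.7
eef_pos: [0.4553, 0.2604, 0.1905]
tool_rot: [0.658, 0.753, -0.002, -0.001]
ft_force: [0.9, 0.6, 0.3]
grip_width: 0.0854
```

```bash
python3 pl.py 0.62 0.02 0.23 168; python3 - <<'E'
from h import *
for n,b in (("side",(150,180,420,460)),("top",(130,130,400,350))):
    c=camera(n); cv2.imwrite(f"pics/{n}2.png",np.clip(crop(c,*b,2)*1.4,0,255).astype(np.uint8))
E
```

```text
t 10.7 pos [0.4553 0.2604 0.1905] yaw 97.7 q [ 0.5194  0.3134 -0.004   1.2582  0.0001  1.9552] w 0.0854 F [0.9358 0.611  0.3202]
d_mm [-260.4  130.7  -39.6] tw [ -0.28  -0.07 -70.27] min rows 7
1 [-37.2  18.7  -5.7] [ -0.  -0. -10.]
2 [-74.4  37.3 -11.3] [ -0.1  -0.  -20.1]
3 [-111.6   56.   -17. ] [ -0.1  -0.  -30.1]
4 [-148.8   74.7  -22.6] [ -0.2  -0.  -40.2]
5 [-186.    93.3  -28.3] [ -0.2  -0.1 -50.2]
6 [-223.2  112.   -34. ] [ -0.2  -0.1 -60.2]
7 [-260.4  130.7  -39.6] [ -0.3  -0.1 -70.3]
```

View pics/side2.png

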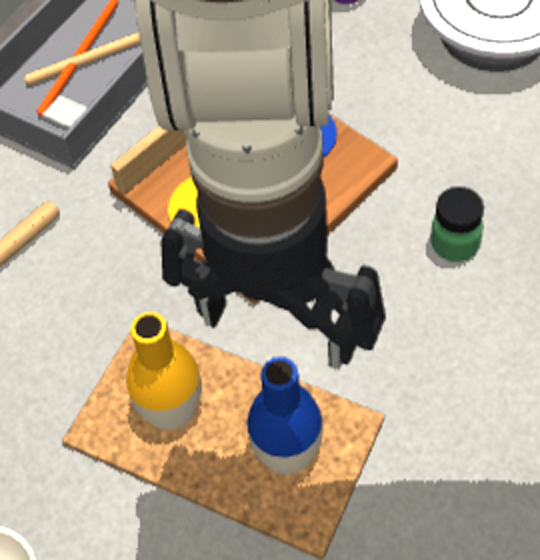

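View pics/top2.png

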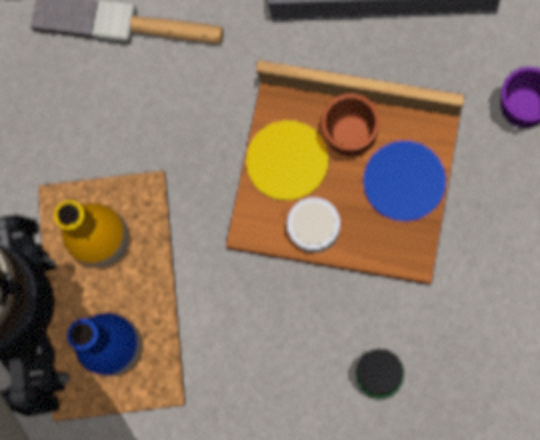

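Both vases stand on the cork: yellow is far, blue is near, both upright. Next I'll measure the bare discs, the cup and the wheel precisely.

```bash
python3 - <<'E'
from fit import *
c=camera("top"); H=hsv(c).astype(int); h,s,v=H[...,0],H[...,1],H[...,2]
def roi(m,x0,y0,x1,y1):
    o=np.zeros(m.shape,np.uint8); o[y0:y1,x0:x1]=m[y0:y1,x0:x1]; return o
def cen(m,z,r,name):
    cs,_=cv2.findContours(m,cv2.RETR_EXTERNAL,cv2.CHAIN_APPROX_NONE); ct=max(cs,key=len).reshape(-1,2).astype(float)
    P=onz(c,ct,z); print(name,circfit(P,r),circfit(P)[0])
cen(roi((h>=17)&(h<=33)&(s>190),250,185,300,235),.022,.042,"Y")
cen(roi((h>=105)&(h<=128)&(s>110),305,190,360,250),.022,.042,"B")
w=roi(s<14,405,215,520,325); w=cv2.morphologyEx(w,cv2.MORPH_CLOSE,np.ones((3,3)))
cen(w,.06,.085,"W"); 
CUP=(.662,.019)
b=(230,145,370,250); x0,y0,x1,y1=b; S=5
img=np.clip(crop(c,*b,S)*1.6,0,255).astype(np.uint8); draw(c,img,circ(*CUP,.068,.029),(0,255,0),S,(x0,y0)); draw(c,img,circ(*CUP,.068,.0245),(255,0,255),S,(x0,y0))
cv2.imwrite("pics/cupov.png",img)
b=(400,210,525,325); x0,y0,x1,y1=b
img=np.clip(crop(c,*b,S)*1.6,0,255).astype(np.uint8)
for r in (.085,.062,.033): draw(c,img,circ(.500,-.2745,.06,r),(0,255,0),S,(x0,y0))
cv2.imwrite("pics/whov.png",img)
E
```

```text
Y (array([0.6412, 0.0847, 0.042 ]), np.float64(0.0008531281284139285)) [0.6413 0.0846 0.0416]
B (array([ 0.6149, -0.0329,  0.042 ]), np.float64(0.002356003273113268)) [ 0.6147 -0.0328  0.0397]
W (array([ 0.5006, -0.2743,  0.085 ]), np.float64(0.00544386194622994)) [ 0.5006 -0.2737  0.0876]
```

View pics/cupov.png

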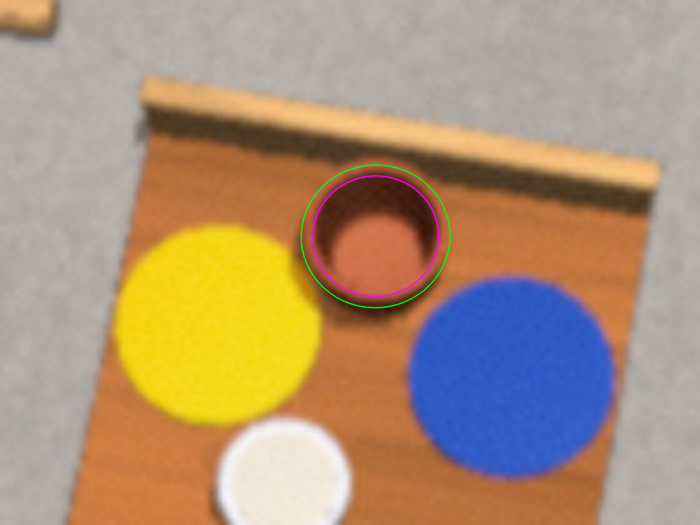

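View pics/whov.png

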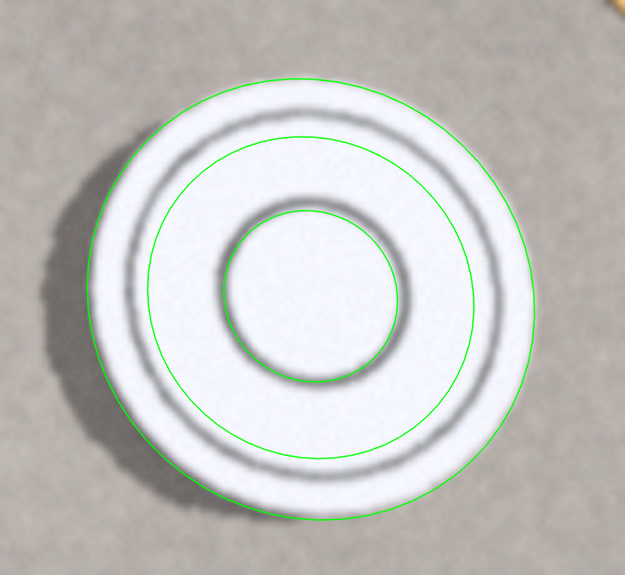

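send_rows:
  deltas:
    - {"grip": 1,"translation": [-0.03,0.015,-0.02],"twist": [0,0,-10]}
    - {"grip": 1,"translation": [-0.08,0.035,-0.03],"twist": [0,0,-20]}
    - {"grip": 1,"translation": [-0.125,0.06,-0.03],"twist": [0,0,-30]}
    - {"grip": 1,"translation": [-0.17,0.085,-0.02],"twist": [0,0,-40]}
    - {"grip": 1,"translation": [-0.215,0.11,0],"twist": [0,0,-50]}

```text
clock: 11.48
eef_pos: [0.5986, 0.0632, 0.1959]
tool_rot: [0.275, 0.961, 0.004, 0.004]
ft_force: [0.6, 0.5, 0.3]
grip_width: 0.0855
```

```bash
python3 pl.py 0.661 0.0185 0.13 168.6
```

```text
t 11.475 pos [0.5986 0.0632 0.1959] yaw 148.1 q [0.1029 0.4513 0.2149 1.3237 0.0046 0.6602] w 0.0855 F [0.6475 0.5228 0.2605]
d_mm [-76.3  -5.6  66.3] tw [  0.52   0.43 -20.53] min rows 2
1 [-38.1  -2.8  33.1] [  0.3   0.2 -10.3]
2 [-76.3  -5.6  66.3] [  0.5   0.4 -20.5]
```

send_rows:
  deltas:
    - {"grip": 1,"translation": [-0.038,-0.003,0.02],"twist": [0,0,-10]}
    - {"grip": 1,"translation": [-0.0763,-0.0056,0.04],"twist": [0.4,0.3,-20.5]}
    - {"grip": 1,"translation": [-0.0763,-0.0056,0.06],"twist": [0.5,0.4,-20.5]}
    - {"grip": 1,"translation": [-0.0763,-0.0056,0.066],"twist": [0.5,0.4,-20.5]}
    - {"grip": 1,"translation": [-0.0763,-0.0056,0.066],"twist": [0.5,0.4,-20.5]}

```text
clock: 12.1
eef_pos: [0.6602, 0.0188, 0.1294]
tool_rot: [0.099, 0.995, 0.0, -0.001]
ft_force: [-1.0, -1.1, -0.2]
grip_width: 0.0852
```

```bash
python3 pl.py 0.661 0.0185 0.032 168.6; python3 - <<'E'
from h import *
c=camera("wrist"); img=c["color"].copy()
draw(c,img,circ(.661,.0185,.068,.029),(0,255,0)); draw(c,img,circ(.616,-.0325,.022,.042),(255,0,255))
draw(c,img,circ(.6408,.085,.022,.042),(255,0,255))
cv2.imwrite("pics/w3.png",img)
c=camera("side"); cv2.imwrite("pics/s3.png",crop(c,150,150,420,400,2))
E
```

```text
t 12.1 pos [0.6602 0.0188 0.1294] yaw 168.6 q [0.0283 0.616  0.3134 1.2696 0.0002 0.2275] w 0.0852 F [-0.9599 -1.0784 -0.2159]
d_mm [-1.  -0.1 97.4] tw [-0.01 -0.08 -0.01] min rows 2
1 [-0.5 -0.  48.7] [-0. -0. -0.]
2 [-1.  -0.1 97.4] [-0.  -0.1 -0. ]
```

View pics/w3.png

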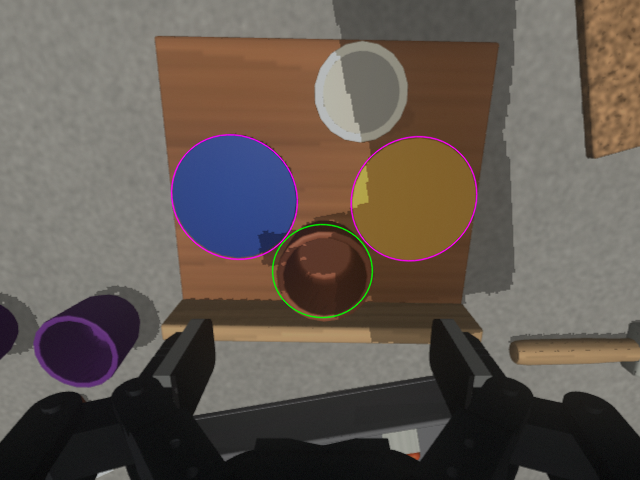

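View pics/s3.png

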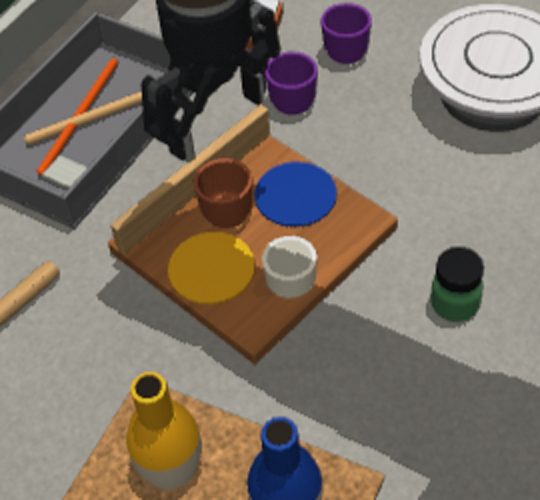

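The discs match the circles exactly, and the cup rim at (324,273) is within about 2 px of the prediction. There's room for the fingers on both sides, so I'll descend on the cup.

send_rows:
  deltas:
    - {"grip": 1,"translation": [-0.001,0,0.025],"twist": [0,0,0]}
    - {"grip": 1,"translation": [-0.001,0,0.055],"twist": [0,0,0]}
    - {"grip": 1,"translation": [-0.001,0,0.08],"twist": [0,0,0]}
    - {"grip": 1,"translation": [-0.001,0,0.096],"twist": [0,0,0]}
    - {"grip": 1,"translation": [-0.001,0,0.097],"twist": [0,0,0]}

```text
clock: 12.82
eef_pos: [0.6618, 0.0191, 0.0338]
tool_rot: [0.099, 0.995, 0.0, 0.0]
ft_force: [1.3, -0.9, 1.1]
grip_width: 0.0853
```

send_rows:
  deltas:
    - {"grip": 0,"translation": [0,0,0],"twist": [0,0,0]}
    - {"grip": 0,"translation": [0,0,0],"twist": [0,0,0]}
    - {"grip": 0,"translation": [0,0,0],"twist": [0,0,0]}
    - {"grip": 0,"translation": [0,0,0],"twist": [0,0,0]}

```text
clock: 13.32
eef_pos: [0.663, 0.0193, 0.036]
tool_rot: [0.099, 0.995, 0.0, 0.002]
ft_force: [-0.1, 0.9, 5.9]
grip_width: 0.0561
```

```bash
python3 pl.py 0.501 -0.2755 0.15
```

```text
t 13.325 pos [0.663  0.0193 0.036 ] yaw 168.6 q [0.0289 0.6903 0.1915 1.068  0.0005 0.2271] w 0.0561 F [-0.145   0.9282  5.9034]
d_mm [ 100.4 -320.8 -114.8] tw [0.08 0.22 0.  ] min rows 6
1 [ 16.7 -53.5 -19.1] [0. 0. 0.]
2 [  33.5 -106.9  -38.3] [0.  0.1 0. ]
3 [  50.2 -160.4  -57.4] [0.  0.1 0. ]
4 [  66.9 -213.9  -76.6] [0.1 0.1 0. ]
5 [  83.6 -267.3  -95.7] [0.1 0.2 0. ]
6 [ 100.4 -320.8 -114.8] [0.1 0.2 0. ]
```

send_rows:
  deltas:
    - {"grip": 0,"translation": [0,0,-0.02],"twist": [0,0,0]}
    - {"grip": 0,"translation": [0,0,-0.05],"twist": [0,0,0]}
    - {"grip": 0,"translation": [0.003,-0.01,-0.09],"twist": [0,0,0]}
    - {"grip": 0,"translation": [0.016,-0.05,-0.115],"twist": [0,0,0]}
    - {"grip": 0,"translation": [0.034,-0.105,-0.12],"twist": [0,0,0]}

```text
clock: 13.95
eef_pos: [0.6101, -0.0772, 0.1583]
tool_rot: [0.098, 0.995, 0.0, 0.005]
ft_force: [0.6, -0.5, -2.5]
grip_width: 0.056
```

```bash
python3 pl.py 0.501 -0.2755 0.14 168.6;  python3 - <<'E'
from h import *
c=camera("wrist"); cv2.imwrite("pics/w4.png",c["color"])
c=camera("side"); cv2.imwrite("pics/s4.png",crop(c,170,80,470,300,2))
E
```

```text
t 13.95 pos [ 0.6101 -0.0772  0.1583] yaw 168.8 q [-0.1263  0.4979  0.1903  1.2536  0.0009  0.0692] w 0.056 F [ 0.6197 -0.4582 -2.5206]
d_mm [  68.7 -215.7   17.4] tw [0.09 0.55 0.2 ] min rows 4
1 [ 17.2 -53.9   4.3] [0.  0.1 0. ]
2 [  34.3 -107.9    8.7] [0.  0.3 0.1]
3 [  51.5 -161.8   13. ] [0.1 0.4 0.1]
4 [  68.7 -215.7   17.4] [0.1 0.5 0.2]
```

View pics/w4.png

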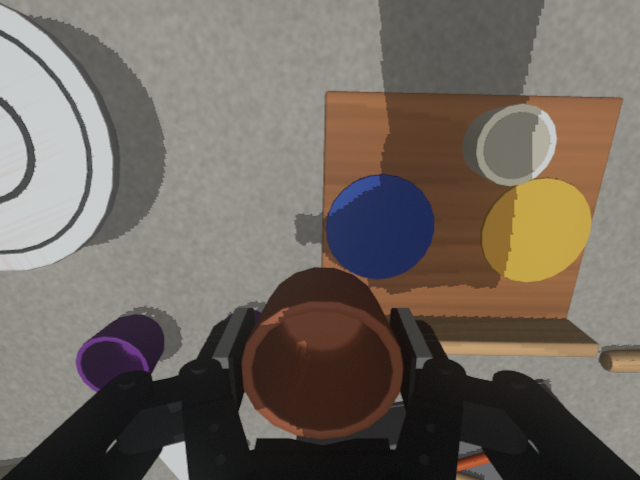

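View pics/s4.png

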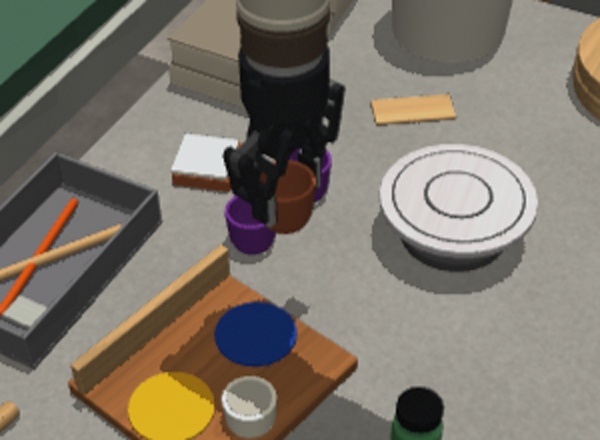

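The cup is held upright, rim centre near pixel (322,370) in the wrist view, clear of the purple cups. I'll check its offset from the TCP.

```bash
python3 - <<'E'
from h import *
c=camera("wrist"); o=bot.get_obs(); p=np.array(o["eef_pos"]); print(p)
img=c["color"].copy()
for dx,col in ((0,(0,255,0)),(.003,(255,0,255)),(-.003,(255,255,0))):
    draw(c,img,circ(p[0]+dx,p[1],p[2]+.032,.029),col)
    print(proj(c,circ(p[0]+dx,p[1],p[2]+.032,.029)).min(0),proj(c,circ(p[0]+dx,p[1],p[2]+.032,.029)).max(0))
cv2.imwrite("pics/w5.png",img[230:460,180:460].repeat(2,0).repeat(2,1))
E
```

```text
[ 0.6073 -0.0796  0.1565]
[244.4404 294.997 ] [412.3038 437.3877]
[246.737  303.2424] [413.4179 443.6153]
[242.1107 286.6243] [411.1736 431.0766]
```

View pics/w5.png

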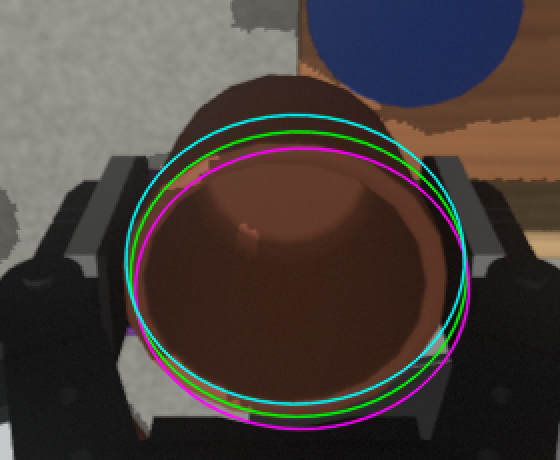

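send_rows:
  deltas:
    - {"grip": 0,"translation": [0.017,-0.054,0],"twist": [0,0.2,0]}
    - {"grip": 0,"translation": [0.034,-0.108,0],"twist": [0,0.4,0]}
    - {"grip": 0,"translation": [0.052,-0.163,0],"twist": [0,0.5,0]}
    - {"grip": 0,"translation": [0.068,-0.212,0.01],"twist": [0,0.5,0]}
    - {"grip": 0,"translation": [0.0687,-0.2157,0.017],"twist": [0,0.5,0]}

```text
clock: 14.72
eef_pos: [0.4953, -0.2792, 0.1383]
tool_rot: [0.103, 0.995, 0.001, -0.003]
ft_force: [0.1, 0.7, -1.9]
grip_width: 0.056
```

```bash
python3 pl.py 0.502 -0.2755 0.078 168.6
```

```text
t 14.725 pos [ 0.4953 -0.2792  0.1383] yaw 168.1 q [-0.5129  0.4335  0.033   1.1757 -0.0006 -0.3058] w 0.056 F [ 0.0738  0.7406 -1.8799]
d_mm [-6.1  4.9 60.2] tw [ 0.06 -0.3  -0.47] min rows 1
1 [-6.1  4.9 60.2] [ 0.1 -0.3 -0.5]
```

send_rows:
  deltas:
    - {"grip": 0,"translation": [-0.006,0.005,0.01],"twist": [0,0,0]}
    - {"grip": 0,"translation": [-0.006,0.005,0.03],"twist": [0,0,0]}
    - {"grip": 0,"translation": [-0.006,0.005,0.046],"twist": [0,0,0]}
    - {"grip": 0,"translation": [-0.006,0.005,0.053],"twist": [0,0,0]}
    - {"grip": 0,"translation": [-0.006,0.005,0.053],"twist": [0,0,0]}

```text
clock: 15.35
eef_pos: [0.502, -0.2746, 0.0846]
tool_rot: [0.103, 0.995, 0.001, -0.003]
ft_force: [0.1, -0.6, -1.6]
grip_width: 0.0562
```

```bash
python3 pl.py 0.501 -0.2755 0.078 168.6;python3 - <<'E'
from h import *
c=camera("side"); b=(320,100,480,240); x0,y0,x1,y1=b; s=4; img=crop(c,*b,s)
draw(c,img,circ(.501,-.2755,.06,.021),(0,255,0),s,(x0,y0)); draw(c,img,circ(.501,-.2755,.06,.085),(0,255,0),s,(x0,y0))
cv2.imwrite("pics/s6.png",img)
c=camera("top"); b=(400,200,530,330); x0,y0,x1,y1=b; s=4; img=crop(c,*b,s); cv2.imwrite("pics/t6.png",img)
E
```

```text
t 15.35 pos [ 0.502  -0.2746  0.0846] yaw 168.2 q [-0.5002  0.4874 -0.0312  1.0588 -0.0004 -0.2942] w 0.0562 F [ 0.1337 -0.6228 -1.5789]
d_mm [ 0.8 -1.1  6.6] tw [ 0.09 -0.37 -0.4 ] min rows 1
1 [ 0.8 -1.1  6.6] [ 0.1 -0.4 -0.4]
```

View pics/s6.png

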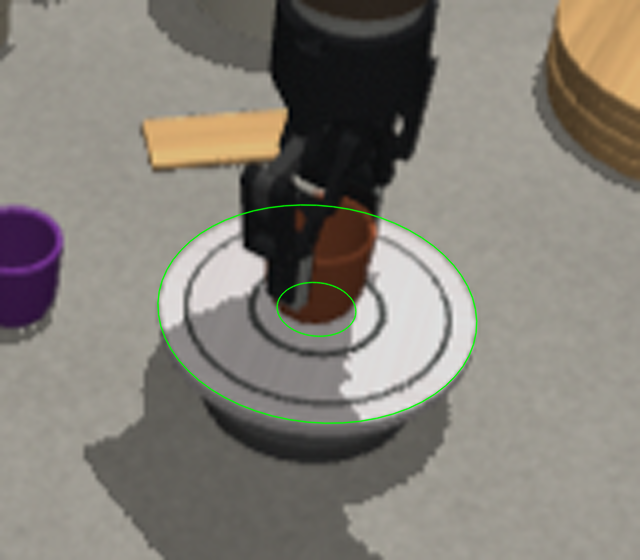

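View pics/t6.png

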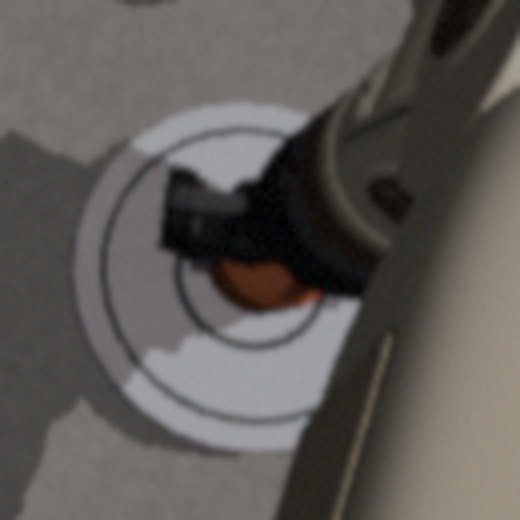

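The cup hovers above the wheel's middle ring. I'll lower it the last 6–7 mm.

send_rows:
  deltas:
    - {"grip": 0,"translation": [0.001,-0.001,0.003],"twist": [0,-0.3,0]}
    - {"grip": 0,"translation": [0.001,-0.001,0.006],"twist": [0,-0.4,0]}
    - {"grip": 0,"translation": [0.001,-0.001,0.0075],"twist": [0,-0.4,0]}
    - {"grip": 0,"translation": [0.001,-0.001,0.0075],"twist": [0,-0.4,0]}

```text
clock: 15.95
eef_pos: [0.5013, -0.2762, 0.0782]
tool_rot: [0.103, 0.995, 0.0, 0.001]
ft_force: [1.1, 0.0, -1.4]
grip_width: 0.0558
```

```bash
python3 pl.py 0.501 -0.2755 0.078 168.6
```

```text
t 15.95 pos [ 0.5013 -0.2762  0.0782] yaw 168.1 q [-0.5044  0.4875 -0.0498  1.0313  0.0016 -0.2975] w 0.0558 F [ 1.1167  0.0282 -1.4057]
d_mm [0.4 0.6 0.2] tw [ 0.05  0.15 -0.45] min rows 1
1 [0.4 0.6 0.2] [ 0.   0.1 -0.5]
```

send_rows:
  deltas:
    - {"grip": 0,"translation": [0,0,0.001],"twist": [0,0,0]}
    - {"grip": 0,"translation": [0,0,0.0015],"twist": [0,0,0]}
    - {"grip": 0,"translation": [0,0,0.0015],"twist": [0,0,0]}

```text
clock: 16.32
eef_pos: [0.5016, -0.2763, 0.078]
tool_rot: [0.103, 0.995, 0.0, 0.002]
ft_force: [-2.5, 0.7, 4.7]
grip_width: 0.056
```

Contact: vertical force is now +4.7 N. I'll release.

send_rows:
  deltas:
    - {"grip": 1,"translation": [0,0,0],"twist": [0,0,0]}
    - {"grip": 1,"translation": [0,0,0],"twist": [0,0,0]}
    - {"grip": 1,"translation": [0,0,0],"twist": [0,0,0]}
    - {"grip": 1,"translation": [0,0,-0.02],"twist": [0,0,0]}
    - {"grip": 1,"translation": [0,0,-0.05],"twist": [0,0,0]}

```text
clock: 16.95
eef_pos: [0.5005, -0.2758, 0.1271]
tool_rot: [0.103, 0.995, 0.001, 0.0]
ft_force: [0.6, 0.7, 0.6]
grip_width: 0.0856
```

send_rows:
  deltas:
    - {"grip": 1,"translation": [0,0,-0.05],"twist": [0,0,0]}
    - {"grip": 1,"translation": [0.02,0.04,-0.1],"twist": [0,0,7]}
    - {"grip": 1,"translation": [0.02,0.1,-0.1],"twist": [0,0,17]}
    - {"grip": 1,"translation": [0.02,0.16,-0.1],"twist": [0,0,27]}
    - {"grip": 1,"translation": [0.02,0.22,-0.1],"twist": [0,0,37]}

```text
clock: 17.58
eef_pos: [0.5246, -0.0646, 0.2278]
tool_rot: [0.406, 0.914, 0.001, 0.001]
ft_force: [1.2, -0.0, -0.1]
grip_width: 0.0853
```

```bash
python3 pl.py 0.565 0.269 0.2 98;python3 - <<'E'
from h import *
for n,b in (("side",(320,100,480,240)),("top",(400,205,530,330))):
    c=camera(n); x0,y0,x1,y1=b; s=4; img=np.clip(crop(c,*b,s)*1.4,0,255).astype(np.uint8)
    draw(c,img,circ(.501,-.2755,.11,.029),(0,255,0),s,(x0,y0)); draw(c,img,circ(.501,-.2755,.06,.021),(255,255,0),s,(x0,y0))
    cv2.imwrite(f"pics/{n}7.png",img)
E
```

```text
t 17.575 pos [ 0.5246 -0.0646  0.2278] yaw 132.0 q [-0.1234  0.2973  0.0719  1.3435  0.0014  0.7135] w 0.0853 F [ 1.1515 -0.0398 -0.1274]
d_mm [220.7 253.4  28.3] tw [ 0.14 -0.01 34.05] min rows 6
1 [36.8 42.2  4.7] [ 0.  -0.   5.7]
2 [73.6 84.5  9.4] [ 0.  -0.  11.3]
3 [110.4 126.7  14.1] [ 0.1 -0.  17. ]
4 [147.1 168.9  18.8] [ 0.1 -0.  22.7]
5 [183.9 211.2  23.5] [ 0.1 -0.  28.4]
6 [220.7 253.4  28.3] [ 0.1 -0.  34. ]
```

View pics/side7.png

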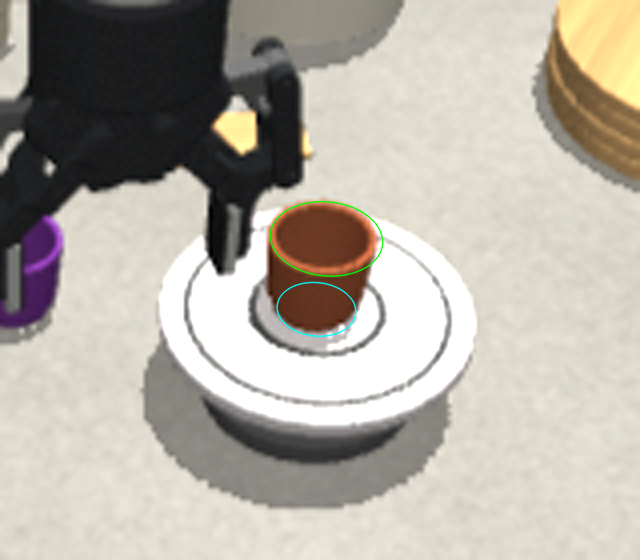

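View pics/top7.png

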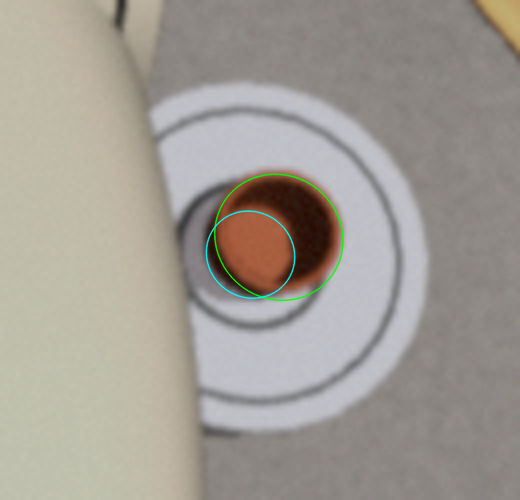

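The cup stands upright in the middle of the wheel's inner ring, about 2–3 mm off at most. Next I'll measure the vases on the cork before re-gripping.

```bash
python3 - <<'E'
from h import *
YV=(.5645,.2705);BV=(.457,.2615)
for n,b in (("side",(170,330,350,460)),("top",(140,205,230,345))):
    c=camera(n); x0,y0,x1,y1=b; s=4; img=np.clip(crop(c,*b,s)*1.5,0,255).astype(np.uint8)
    for q in (YV,BV):
        draw(c,img,circ(*q,.142,.014),(0,255,0),s,(x0,y0)); draw(c,img,circ(*q,.04,.03),(255,0,255),s,(x0,y0));draw(c,img,circ(*q,.060,.03),(255,0,255),s,(x0,y0))
    cv2.imwrite(f"pics/{n}8.png",img)
E
```

```text
(no output)
```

View pics/side8.png

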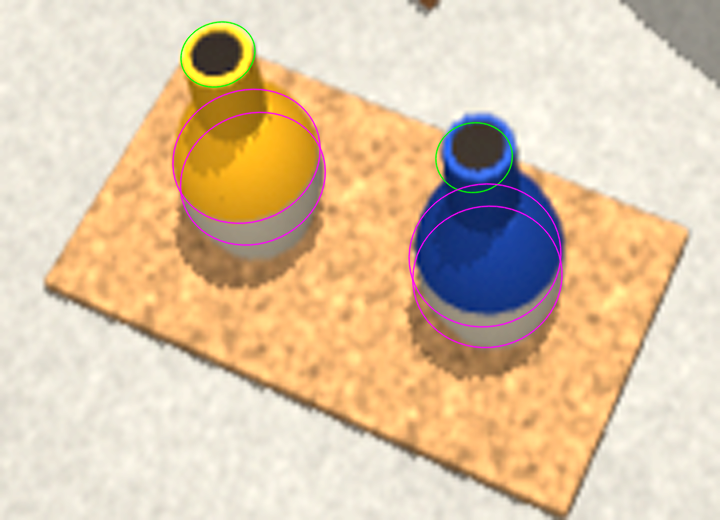

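View pics/top8.png

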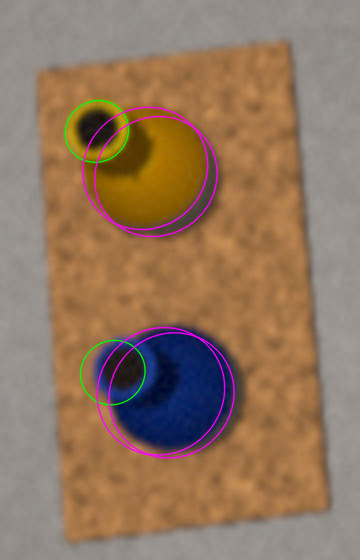

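Yellow matches (0.5645, 0.2705). Blue sits about 5 mm toward −y, near (0.459, 0.257). Yellow goes first.

send_rows:
  deltas:
    - {"grip": 1,"translation": [0.037,0.042,0],"twist": [0,0,6]}
    - {"grip": 1,"translation": [0.073,0.084,0.005],"twist": [0,0,12]}
    - {"grip": 1,"translation": [0.11,0.127,0.01],"twist": [0,0,18]}
    - {"grip": 1,"translation": [0.147,0.169,0.015],"twist": [0,0,24]}
    - {"grip": 1,"translation": [0.184,0.211,0.02],"twist": [0,0,30]}

```text
clock: 18.4
eef_pos: [0.5559, 0.2128, 0.2073]
tool_rot: [0.627, 0.779, 0.0, 0.0]
ft_force: [1.1, -1.1, -0.2]
grip_width: 0.0854
```

```bash
python3 pl.py 0.5645 0.2705 0.19 98
```

```text
t 18.4 pos [0.5559 0.2128 0.2073] yaw 102.3 q [ 0.3656  0.441   0.2287  1.3576 -0.0001  1.7217] w 0.0854 F [ 1.0938 -1.1288 -0.2185]
d_mm [54.6 20.7 17.3] tw [ 0.06 -0.    4.3 ] min rows 1
1 [54.6 20.7 17.3] [ 0.1 -0.   4.3]
```

send_rows:
  deltas:
    - {"grip": 1,"translation": [0.04,0.015,0.005],"twist": [0,0,3]}
    - {"grip": 1,"translation": [0.0546,0.0207,0.015],"twist": [0,0,4]}
    - {"grip": 1,"translation": [0.0546,0.0207,0.017],"twist": [0,0,4.3]}
    - {"grip": 1,"translation": [0.0546,0.0207,0.017],"twist": [0,0,4.3]}

```text
clock: 18.9
eef_pos: [0.5648, 0.2686, 0.1901]
tool_rot: [0.657, 0.754, -0.0, 0.0]
ft_force: [0.9, 0.1, -0.2]
grip_width: 0.0856
```

```bash
python3 pl.py 0.5645 0.2705 0.100 98; python3 - <<'E'
from h import *
c=camera("wrist"); img=c["color"].copy()
draw(c,img,circ(.5645,.2705,.142,.014)); draw(c,img,circ(.459,.257,.142,.014))
cv2.imwrite("pics/w9.png",img)
E
```

```text
t 18.9 pos [0.5648 0.2686 0.1901] yaw 97.9 q [ 0.4443  0.5114  0.2959  1.3554 -0.0007  1.877 ] w 0.0856 F [ 0.8912  0.0653 -0.2108]
d_mm [ 2.  -0.1 90.1] tw [ 0.01  0.04 -0.09] min rows 2
1 [ 1. -0. 45.] [ 0.  0. -0.]
2 [ 2.  -0.1 90.1] [ 0.   0.  -0.1]
```

View pics/w9.png

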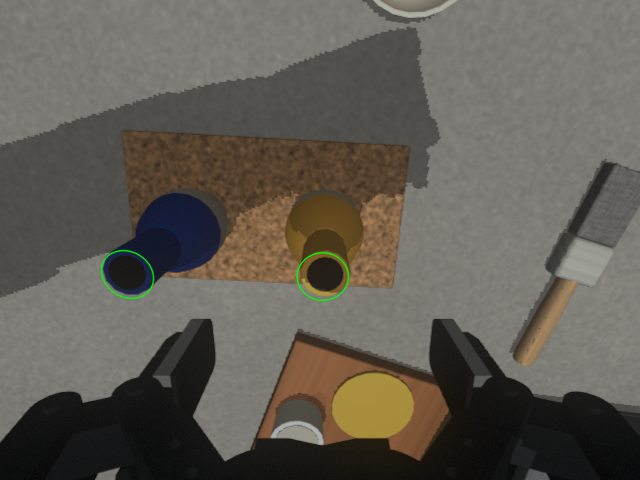

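Both neck predictions match: yellow at (324,275), blue at (128,272). I'll descend and grip yellow.

send_rows:
  deltas:
    - {"grip": 1,"translation": [0.002,0,0.02],"twist": [0,0,0]}
    - {"grip": 1,"translation": [0.002,0,0.055],"twist": [0,0,0]}
    - {"grip": 1,"translation": [0.002,0,0.082],"twist": [0,0,0]}
    - {"grip": 1,"translation": [0.002,0,0.09],"twist": [0,0,0]}
    - {"grip": 1,"translation": [0.002,0,0.09],"twist": [0,0,0]}

```text
clock: 19.58
eef_pos: [0.5651, 0.2699, 0.1011]
tool_rot: [0.657, 0.754, 0.0, 0.001]
ft_force: [-0.9, 1.0, 0.3]
grip_width: 0.0852
```

send_rows:
  deltas:
    - {"grip": 0,"translation": [0,0,0],"twist": [0,0,0]}
    - {"grip": 0,"translation": [0,0,0],"twist": [0,0,0]}
    - {"grip": 0,"translation": [0,0,0],"twist": [0,0,0]}
    - {"grip": 0,"translation": [0,0,0],"twist": [0,0,0]}
    - {"grip": 0,"translation": [0,0,0],"twist": [0,0,0]}

```text
clock: 20.2
eef_pos: [0.5657, 0.2702, 0.102]
tool_rot: [0.657, 0.754, 0.001, 0.001]
ft_force: [0.2, -0.4, 3.3]
grip_width: 0.0267
```

```bash
python3 pl.py 0.6408 0.085 0.19 98
```

```text
t 20.2 pos [0.5657 0.2702 0.102 ] yaw 97.8 q [ 0.4459  0.5655  0.151   1.1534 -0.0007  1.8799] w 0.0267 F [ 0.2224 -0.4289  3.3288]
d_mm [-193.7   49.4  -87.9] tw [ 0.17 -0.01 -0.16] min rows 4
1 [-48.4  12.3 -22. ] [ 0. -0. -0.]
2 [-96.9  24.7 -44. ] [ 0.1 -0.  -0.1]
3 [-145.3   37.   -65.9] [ 0.1 -0.  -0.1]
4 [-193.7   49.4  -87.9] [ 0.2 -0.  -0.2]
```

send_rows:
  deltas:
    - {"grip": 0,"translation": [0,0,-0.02],"twist": [0,0,0]}
    - {"grip": 0,"translation": [0,0,-0.05],"twist": [0,0,0]}
    - {"grip": 0,"translation": [-0.01,0.003,-0.08],"twist": [0,0,0]}
    - {"grip": 0,"translation": [-0.05,0.013,-0.088],"twist": [0,0,0]}
    - {"grip": 0,"translation": [-0.1,0.026,-0.088],"twist": [0,0,0]}

```text
clock: 20.82
eef_pos: [0.6047, 0.1748, 0.1899]
tool_rot: [0.656, 0.755, 0.001, 0.001]
ft_force: [0.9, 0.3, -2.6]
grip_width: 0.0266
```

```bash
python3 pl.py 0.6408 0.085 0.160
```

```text
t 20.825 pos [0.6047 0.1748 0.1899] yaw 98.0 q [ 0.2815  0.5178  0.3057  1.3563 -0.      1.7125] w 0.0266 F [ 0.8773  0.2681 -2.5756]
d_mm [-94.   23.2  29.9] tw [ 0.13 -0.02 -0.  ] min rows 2
1 [-47.   11.6  14.9] [ 0.1 -0.  -0. ]
2 [-94.   23.2  29.9] [ 0.1 -0.  -0. ]
```

send_rows:
  deltas:
    - {"grip": 0,"translation": [-0.045,0.011,0],"twist": [0,0,0]}
    - {"grip": 0,"translation": [-0.085,0.021,0.005],"twist": [0,0,0]}
    - {"grip": 0,"translation": [-0.094,0.0232,0.02],"twist": [0,0,0]}
    - {"grip": 0,"translation": [-0.094,0.0232,0.045],"twist": [0,0,0]}
    - {"grip": 0,"translation": [-0.094,0.0232,0.06],"twist": [0,0,0]}

```text
clock: 21.45
eef_pos: [0.6388, 0.0853, 0.1267]
tool_rot: [0.656, 0.755, -0.001, -0.001]
ft_force: [-0.6, 0.8, -2.9]
grip_width: 0.0268
```

send_rows:
  deltas:
    - {"grip": 0,"translation": [0,0,0.001],"twist": [0,0,0]}

```text
clock: 21.58
eef_pos: [0.6371, 0.0859, 0.1234]
tool_rot: [0.655, 0.755, -0.003, -0.003]
ft_force: [-0.5, -0.8, -3.1]
grip_width: 0.0268
```

```bash
python3 pl.py 0.6408 0.085 0.113; python3 - <<'E'
from h import *
c=camera("side"); b=(200,180,360,340); x0,y0,x1,y1=b; s=4; img=crop(c,*b,s)
p=bot.get_obs()["eef_pos"]; zf=p[2]-.092
draw(c,img,circ(.6408,.085,zf,.023),(0,255,0),s,(x0,y0)); draw(c,img,circ(.6408,.085,zf+.05,.03),(0,255,0),s,(x0,y0))
cv2.imwrite("pics/s10.png",img)
E
```

```text
t 21.575 pos [0.6371 0.0859 0.1234] yaw 98.1 q [0.1335 0.5893 0.2506 1.2397 0.0011 1.563 ] w 0.0268 F [-0.5071 -0.7958 -3.1096]
d_mm [-1.4  3.6 10.4] tw [-0.44 -0.06  0.  ] min rows 1
1 [-1.4  3.6 10.4] [-0.4 -0.1  0. ]
```

View pics/s10.png

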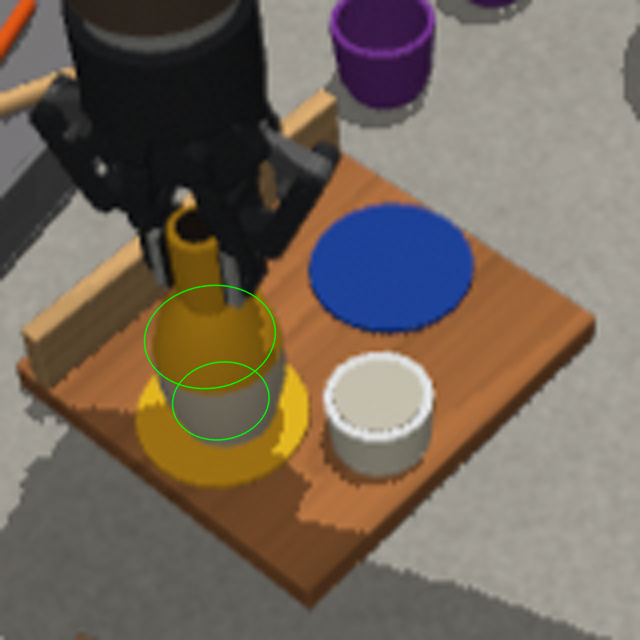

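send_rows:
  deltas:
    - {"grip": 0,"translation": [-0.0014,0.0036,0.003],"twist": [-0.3,0,0]}
    - {"grip": 0,"translation": [-0.0014,0.0036,0.006],"twist": [-0.4,0,0]}
    - {"grip": 0,"translation": [-0.0014,0.0036,0.008],"twist": [-0.4,0,0]}
    - {"grip": 0,"translation": [-0.0014,0.0036,0.009],"twist": [-0.4,0,0]}
    - {"grip": 0,"translation": [-0.0014,0.0036,0.009],"twist": [-0.4,0,0]}

```text
clock: 22.25
eef_pos: [0.6411, 0.0851, 0.1149]
tool_rot: [0.655, 0.755, 0.0, -0.0]
ft_force: [-0.1, -0.2, -3.0]
grip_width: 0.0268
```

```bash
python3 pl.py 0.6408 0.085 0.113 98
```

```text
t 22.25 pos [0.6411 0.0851 0.1149] yaw 98.1 q [0.1314 0.5963 0.2401 1.2144 0.0012 1.5609] w 0.0268 F [-0.1052 -0.2336 -2.9828]
d_mm [-0.1 -0.3  1.9] tw [ 0.01 -0.07  0.1 ] min rows 1
1 [-0.1 -0.3  1.9] [ 0.  -0.1  0.1]
```

send_rows:
  deltas:
    - {"grip": 0,"translation": [0,0,0.001],"twist": [0,0,0]}
    - {"grip": 0,"translation": [0,0,0.002],"twist": [0,0,0]}
    - {"grip": 0,"translation": [0,0,0.0025],"twist": [0,0,0]}
    - {"grip": 0,"translation": [0,0,0.0025],"twist": [0,0,0]}

```text
clock: 22.75
eef_pos: [0.6414, 0.0852, 0.1139]
tool_rot: [0.655, 0.755, 0.001, 0.0]
ft_force: [-1.8, -0.2, 6.0]
grip_width: 0.0272
```

In contact, at (0.6414, 0.0852). I'll release and go up.

send_rows:
  deltas:
    - {"grip": 1,"translation": [0,0,0],"twist": [0,0,0]}
    - {"grip": 1,"translation": [0,0,0],"twist": [0,0,0]}
    - {"grip": 1,"translation": [0,0,0],"twist": [0,0,0]}
    - {"grip": 1,"translation": [0,0,-0.03],"twist": [0,0,0]}
    - {"grip": 1,"translation": [0,0,-0.09],"twist": [0,0,0]}

```text
clock: 23.38
eef_pos: [0.6392, 0.0848, 0.201]
tool_rot: [0.655, 0.755, -0.002, -0.002]
ft_force: [0.5, 0.2, -0.9]
grip_width: 0.0856
```

```bash
python3 pl.py 0.459 0.257 0.200; python3 - <<'E'
from h import *
c=camera("wrist"); img=c["color"].copy()
draw(c,img,circ(.6408,.085,.154,.014),(0,255,0)); draw(c,img,circ(.6408,.085,.022,.042),(255,0,255))
cv2.imwrite("pics/w11.png",img)
E
```

```text
t 23.375 pos [0.6392 0.0848 0.201 ] yaw 98.1 q [0.1313 0.5542 0.3948 1.4176 0.0012 1.5607] w 0.0856 F [ 0.4931  0.2436 -0.8952]
d_mm [ 195.9 -154.1    2.2] tw [-0.35 -0.07  0.  ] min rows 4
1 [ 49.  -38.5   0.6] [-0.1 -0.   0. ]
2 [ 97.9 -77.1   1.1] [-0.2 -0.   0. ]
3 [ 146.9 -115.6    1.7] [-0.3 -0.1  0. ]
4 [ 195.9 -154.1    2.2] [-0.4 -0.1  0. ]
```

View pics/w11.png

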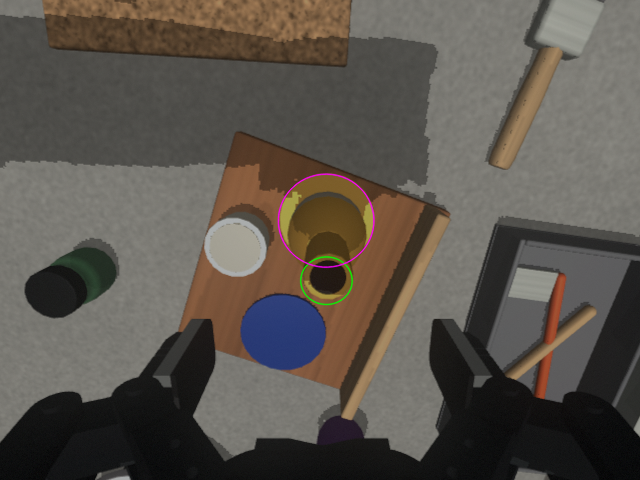

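Yellow stands centred on its disc: the neck is within about 2 px and the disc matches. Now blue.

send_rows:
  deltas:
    - {"grip": 1,"translation": [0.045,-0.035,-0.01],"twist": [0,0,0]}
    - {"grip": 1,"translation": [0.094,-0.074,-0.01],"twist": [0,0,0]}
    - {"grip": 1,"translation": [0.143,-0.112,-0.01],"twist": [-0.2,0,0]}
    - {"grip": 1,"translation": [0.185,-0.146,-0.005],"twist": [-0.3,0,0]}
    - {"grip": 1,"translation": [0.1959,-0.1541,0.002],"twist": [-0.3,0,0]}

```text
clock: 24.05
eef_pos: [0.4618, 0.2596, 0.21]
tool_rot: [0.654, 0.757, 0.008, 0.005]
ft_force: [0.0, -0.0, -0.6]
grip_width: 0.0851
```

send_rows:
  deltas:
    - {"grip": 1,"translation": [0,0,0],"twist": [0,0,0]}

```text
clock: 24.18
eef_pos: [0.4612, 0.2599, 0.2095]
tool_rot: [0.653, 0.757, 0.007, 0.005]
ft_force: [0.2, 0.0, -0.5]
grip_width: 0.0852
```

```bash
python3 pl.py 0.459 0.257 0.102; python3 - <<'E'
from h import *
c=camera("wrist"); img=c["color"].copy()
draw(c,img,circ(.459,.257,.142,.014),(0,255,0))
cv2.imwrite("pics/w12.png",img)
E
```

```text
t 24.175 pos [0.4612 0.2599 0.2095] yaw 98.4 q [ 0.5164  0.2952  0.0209  1.2793 -0.0055  1.94  ] w 0.0852 F [ 0.2429  0.0337 -0.4697]
d_mm [ -2.7  -4.6 107.4] tw [ 1.03 -0.06 -0.  ] min rows 2
1 [-1.3 -2.3 53.7] [ 0.5 -0.  -0. ]
2 [ -2.7  -4.6 107.4] [ 1.  -0.1 -0. ]
```

View pics/w12.png

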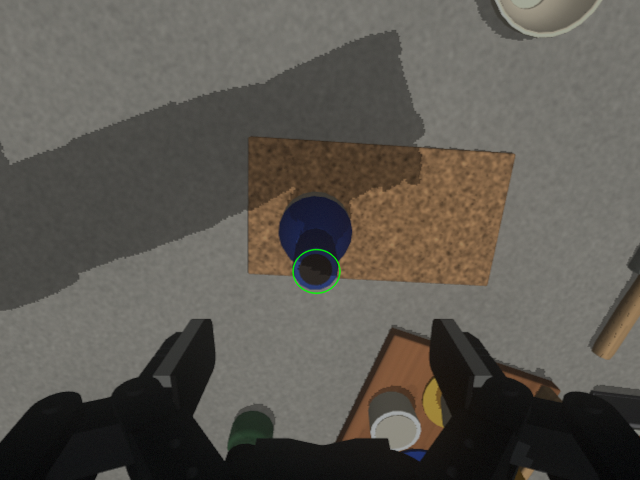

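send_rows:
  deltas:
    - {"grip": 1,"translation": [-0.0027,-0.004,0.03],"twist": [0.8,0,0]}
    - {"grip": 1,"translation": [-0.0027,-0.0045,0.065],"twist": [1,0,0]}
    - {"grip": 1,"translation": [-0.0027,-0.0046,0.095],"twist": [1,0,0]}
    - {"grip": 1,"translation": [-0.0027,-0.0046,0.107],"twist": [1,0,0]}
    - {"grip": 1,"translation": [-0.0027,-0.0046,0.107],"twist": [1,0,0]}

```text
clock: 24.85
eef_pos: [0.4602, 0.2559, 0.1024]
tool_rot: [0.654, 0.756, 0.0, -0.0]
ft_force: [-0.0, 0.2, -0.4]
grip_width: 0.0854
```

send_rows:
  deltas:
    - {"grip": 0,"translation": [0,0,0],"twist": [0,0,0]}
    - {"grip": 0,"translation": [0,0,0],"twist": [0,0,0]}
    - {"grip": 0,"translation": [0,0,0],"twist": [0,0,0]}
    - {"grip": 0,"translation": [0,0,0],"twist": [0,0,0]}
    - {"grip": 0,"translation": [0,0,0],"twist": [0,0,0]}

```text
clock: 25.48
eef_pos: [0.4602, 0.2562, 0.1032]
tool_rot: [0.654, 0.756, 0.001, -0.0]
ft_force: [-1.7, -0.9, 6.1]
grip_width: 0.0264
```

```bash
python3 pl.py 0.616 -0.0325 0.190 98
```

```text
t 25.475 pos [0.4602 0.2562 0.1032] yaw 98.3 q [ 0.5074  0.3823 -0.1455  1.0417  0.0011  1.9334] w 0.0264 F [-1.7233 -0.896   6.0794]
d_mm [-308.   112.6  -87.1] tw [ 0.05 -0.08  0.29] min rows 6
1 [-51.3  18.8 -14.5] [ 0. -0.  0.]
2 [-102.7   37.5  -29. ] [ 0.  -0.   0.1]
3 [-154.    56.3  -43.6] [ 0.  -0.   0.1]
4 [-205.4   75.1  -58.1] [ 0.  -0.1  0.2]
5 [-256.7   93.8  -72.6] [ 0.  -0.1  0.2]
6 [-308.   112.6  -87.1] [ 0.  -0.1  0.3]
```

send_rows:
  deltas:
    - {"grip": 0,"translation": [0,0,-0.02],"twist": [0,0,0]}
    - {"grip": 0,"translation": [0,0,-0.055],"twist": [0,0,0]}
    - {"grip": 0,"translation": [-0.015,0,-0.085],"twist": [0,0,0]}
    - {"grip": 0,"translation": [-0.06,0.01,-0.09],"twist": [0,0,0]}
    - {"grip": 0,"translation": [-0.12,0.025,-0.09],"twist": [0,0,0]}

```text
clock: 26.1
eef_pos: [0.5026, 0.141, 0.1935]
tool_rot: [0.653, 0.758, 0.001, 0.0]
ft_force: [1.0, 1.0, -1.8]
grip_width: 0.0264
```

```bash
python3 pl.py 0.616 -0.0325 0.190 98
```

```text
t 26.1 pos [0.5026 0.141  0.1935] yaw 98.5 q [ 0.2727  0.3011 -0.0131  1.254   0.0013  1.6951] w 0.0264 F [ 0.9963  0.9523 -1.7519]
d_mm [-188.3   86.5    3.4] tw [ 0.13 -0.09  0.5 ] min rows 4
1 [-47.1  21.6   0.9] [ 0.  -0.   0.1]
2 [-94.2  43.2   1.7] [ 0.1 -0.   0.2]
3 [-141.2   64.9    2.6] [ 0.1 -0.1  0.4]
4 [-188.3   86.5    3.4] [ 0.1 -0.1  0.5]
```

send_rows:
  deltas:
    - {"grip": 0,"translation": [-0.055,0.015,-0.002],"twist": [0,0,0]}
    - {"grip": 0,"translation": [-0.11,0.035,-0.002],"twist": [0,0,0]}
    - {"grip": 0,"translation": [-0.155,0.06,0],"twist": [0,0,0.2]}
    - {"grip": 0,"translation": [-0.182,0.08,0.003],"twist": [0,0,0.4]}
    - {"grip": 0,"translation": [-0.1883,0.0865,0.015],"twist": [0,0,0.5]}

```text
clock: 26.72
eef_pos: [0.6174, -0.0345, 0.1776]
tool_rot: [0.657, 0.754, 0.002, 0.001]
ft_force: [-0.5, 0.1, -2.6]
grip_width: 0.0264
```

```bash
python3 pl.py 0.616 -0.0325 0.128 98
```

```text
t 26.725 pos [ 0.6174 -0.0345  0.1776] yaw 97.8 q [-0.0567  0.5     0.2446  1.3127  0.0018  1.3774] w 0.0264 F [-0.4659  0.1361 -2.6419]
d_mm [ 2.1 -1.2 49.6] tw [ 0.17 -0.07 -0.16] min rows 1
1 [ 2.1 -1.2 49.6] [ 0.2 -0.1 -0.2]
```

send_rows:
  deltas:
    - {"grip": 0,"translation": [0.002,-0.001,0.02],"twist": [0,0,0]}
    - {"grip": 0,"translation": [0.002,-0.001,0.042],"twist": [0,0,0]}
    - {"grip": 0,"translation": [0.002,-0.001,0.054],"twist": [0,0,0]}
    - {"grip": 0,"translation": [0.002,-0.001,0.058],"twist": [0,0,0]}
    - {"grip": 0,"translation": [0.002,-0.001,0.058],"twist": [0,0,0]}

```text
clock: 27.35
eef_pos: [0.6164, -0.0322, 0.1198]
tool_rot: [0.657, 0.754, 0.002, 0.001]
ft_force: [-0.3, -0.1, -2.4]
grip_width: 0.0266
```

```bash
python3 pl.py 0.616 -0.0325 0.1145 98
```

```text
t 27.35 pos [ 0.6164 -0.0322  0.1198] yaw 97.9 q [-0.0531  0.5332  0.1447  1.1794  0.0018  1.3805] w 0.0266 F [-0.2568 -0.1289 -2.4216]
d_mm [-0.3 -0.4  5.3] tw [ 0.19 -0.07 -0.14] min rows 1
1 [-0.3 -0.4  5.3] [ 0.2 -0.1 -0.1]
```

send_rows:
  deltas:
    - {"grip": 0,"translation": [0,0,0.002],"twist": [0.2,0,0]}
    - {"grip": 0,"translation": [0,0,0.004],"twist": [0.2,0,0]}
    - {"grip": 0,"translation": [0,0,0.0055],"twist": [0.2,0,0]}
    - {"grip": 0,"translation": [0,0,0.006],"twist": [0.2,0,0]}

```text
clock: 27.85
eef_pos: [0.6167, -0.0323, 0.1152]
tool_rot: [0.657, 0.754, 0.001, 0.0]
ft_force: [-2.9, 0.7, 7.0]
grip_width: 0.0268
```

In contact. I'll release, go up, and move back clear of everything.

send_rows:
  deltas:
    - {"grip": 1,"translation": [0,0,0],"twist": [0,0,0]}
    - {"grip": 1,"translation": [0,0,0],"twist": [0,0,0]}
    - {"grip": 1,"translation": [0,0,0],"twist": [0,0,0]}
    - {"grip": 1,"translation": [0,0,-0.03],"twist": [0,0,0]}
    - {"grip": 1,"translation": [0,0,-0.09],"twist": [0,0,0]}

```text
clock: 28.48
eef_pos: [0.6145, -0.0322, 0.2027]
tool_rot: [0.657, 0.754, -0.002, -0.003]
ft_force: [1.6, -0.7, 0.4]
grip_width: 0.0857
```

```bash
python3 pl.py 0.40 0.0 0.26; python3 - <<'E'
from h import *
c=camera("wrist"); img=c["color"].copy()
draw(c,img,circ(.616,-.0325,.154,.014),(0,255,0)); draw(c,img,circ(.616,-.0325,.022,.042),(255,0,255))
cv2.imwrite("pics/w13.png",img)
E
```

```text
t 28.475 pos [ 0.6145 -0.0322  0.2027] yaw 97.9 q [-0.053   0.4909  0.2953  1.3819  0.0012  1.3806] w 0.0857 F [ 1.5571 -0.7004  0.364 ]
d_mm [  61.4 -208.4  -55.9] tw [-0.36 -0.14  0.  ] min rows 4
1 [ 15.3 -52.1 -14. ] [-0.1 -0.   0. ]
2 [  30.7 -104.2  -27.9] [-0.2 -0.1  0. ]
3 [  46.  -156.3  -41.9] [-0.3 -0.1  0. ]
4 [  61.4 -208.4  -55.9] [-0.4 -0.1  0. ]
```

View pics/w13.png

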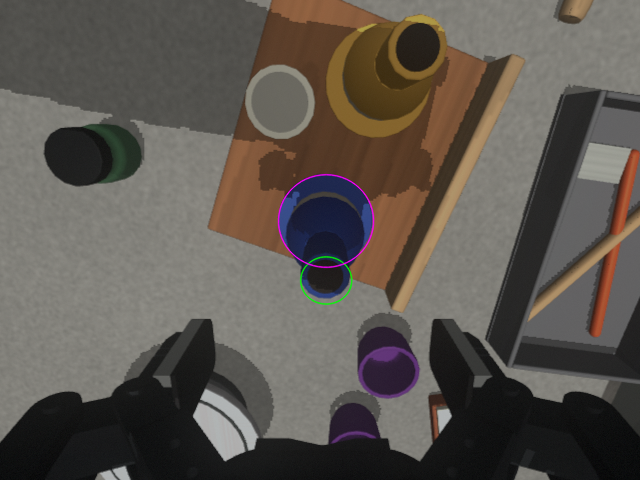

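Blue is centred too: the neck at (326,280) is inside the ring and the disc matches. I'll retreat for a last check with the fixed cameras.

send_rows:
  deltas:
    - {"grip": 1,"translation": [0.01,-0.045,-0.03],"twist": [0,0,0]}
    - {"grip": 1,"translation": [0.02,-0.1,-0.05],"twist": [0,0,0]}
    - {"grip": 1,"translation": [0.04,-0.155,-0.056],"twist": [0,0,0]}
    - {"grip": 1,"translation": [0.05,-0.205,-0.056],"twist": [0,0,0]}
    - {"grip": 1,"translation": [0.06,-0.23,-0.056],"twist": [0,0,0]}

```text
clock: 29.15
eef_pos: [0.3804, -0.0045, 0.2681]
tool_rot: [0.657, 0.754, 0.004, 0.005]
ft_force: [-0.5, 0.6, -0.0]
grip_width: 0.0857
```

send_rows:
  deltas:
    - {"grip": 1,"translation": [0,0,0],"twist": [0,0,0]}
    - {"grip": 1,"translation": [0,0,0],"twist": [0,0,0]}
    - {"grip": 1,"translation": [0,0,0],"twist": [0,0,0]}
    - {"grip": 1,"translation": [0,0,0],"twist": [0,0,0]}

```text
clock: 29.65
eef_pos: [0.3811, -0.0046, 0.2677]
tool_rot: [0.657, 0.754, 0.004, 0.004]
ft_force: [-0.5, 1.0, -0.3]
grip_width: 0.0851
```

```bash
python3 - <<'E'
from h import *
print(bot.get_obs()["eef_pos"],bot.get_obs()["ft_force"])
for n,b in (("side",(220,120,460,330)),("top",(235,140,525,330))):
    c=camera(n); x0,y0,x1,y1=b; s=800/(x1-x0) if n=="top" else 2.8; img=np.clip(crop(c,*b,s)*1.4,0,255).astype(np.uint8)
    for q in ((.6408,.085),(.616,-.0325)):
        draw(c,img,circ(*q,.154,.014),(0,255,0),s,(x0,y0)); draw(c,img,circ(*q,.022,.042),(255,0,255),s,(x0,y0))
    draw(c,img,circ(.501,-.2755,.11,.029),(0,255,0),s,(x0,y0)); draw(c,img,circ(.501,-.2755,.06,.085),(255,0,255),s,(x0,y0))
    cv2.imwrite(f"pics/{n}14.png",img)
E
```

```text
[ 0.3811 -0.0046  0.2677] [-0.4841  0.9953 -0.2988]
```

View pics/side14.png

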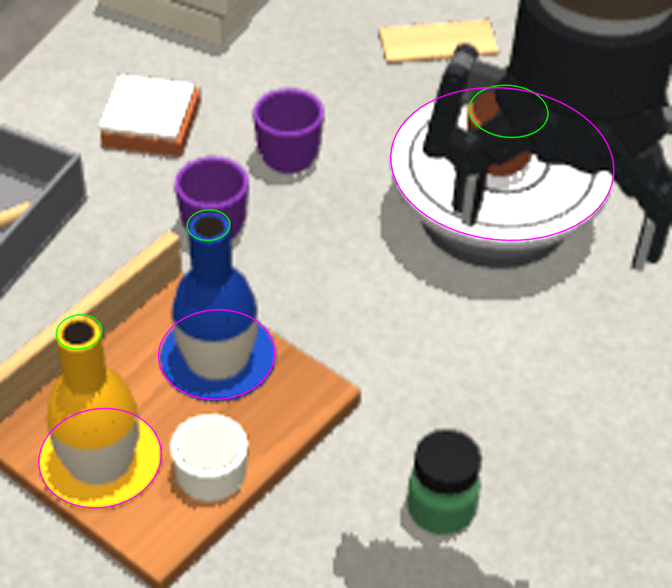

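View pics/top14.png

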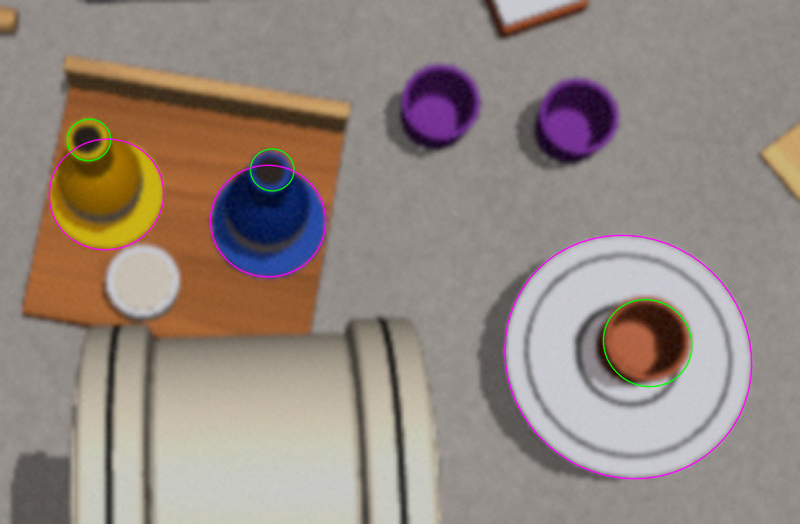

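All three items match their targets within about 2–3 mm in both views, the bystanders haven't moved, and the gripper is clear. I'll hand in.

```bash
python3 - <<'E'
from workcell import bot
print(bot.job_done())
E
```

```text
the job is handed in; nothing more can be done
None
```

I moved both vases to the cork board first, then set the cup on the middle of the banding wheel. Only after that did I stand the yellow and blue vases back on their own discs, and I handed the job in at about 30 s of the 138 s allowed. The hand-in reports no verdict, so success rests on my own checks below.

- **Final positions:** in the last top view, and by the side view for the vases, all three are upright and about 2–3 mm or less from their targets (12 mm is allowed). In the last side view the gripper partly hid the cup. An earlier side view had shown it unobstructed and upright.
- **Bystanders:** the ramekin and jar look unmoved in the pictures; I didn't measure them at the end. Nothing tipped.
- **Gripper:** it was open and clear of everything, with about 1 N of residual force reading.
- **Discrepancy:** the blue vase stood about 5 mm off its planned spot on the cork, because I had gripped it slightly off-centre. I measured it again and corrected for this before moving it back.

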